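# Bring the collared sample under the test needle and touch it

## Robot

A 6-joint arm with a two-finger parallel gripper is mounted at the origin on the work surface. World frame = base frame: x ahead of the robot, y to its left, z up, the work surface at z = 0. Lengths are in m, angles in rad, forces in N, time in s.
With the tool pointing down it reaches from about 0.4 to 0.825 m from the base axis. Payload 7 kg.
Tool frame: the origin (TCP) lies on the mounting face of the last link; the fingertips stand 173 mm ahead of it and the grasp point (between the pads) lies 155 mm ahead of it (ctrl.nose_length is the distance from the TCP to the fingertips, in m); z points along the fingers, y is the direction in which the jaws open and shut (so a half turn about z gives the same grasp; the last joint's range is limited). The gripper opens to 85 mm and grips with 20 to 120 N. Pads are 22 mm wide; open, the fingers measure 114 mm over their backs; the gripper's body (76 mm by 85 mm) begins 54 mm behind the grasp point. The pads swing forward as they close: fully open they stand 13 mm farther back than shut.
Start: joints at [1.588, 0.359, 0.012, 0, -1.224, -0.288], TCP at [0.181, 0.65, 0.405] pointing down, gripper open.
Joint ranges: [-3.07, 3.07], [-1.43, 2.12], [-1.02, 1.25], [-3.03, 1.67], [-3.05, -0], [-3.03, 3.03]. Speed limits (rad/s): [2.39, 2.39, 3.01, 3.14, 3.14, 3.14].

## Interface

Orientations are given as a 3x3 rotation matrix whose columns are the frame's x, y, z axes.
In Python, from rig import ctrl gives the robot as it stands. The module is installed in compiled form; this text tells all that it offers.
- The arm moves only by the tool drive_tool, never from a script. Its argument "increments" is a list of rows, each an object of numbers: "x", "y", "z": the shift along the tool's x, y, z in mm; "spin": the turn about the tool's z in degrees; "grip": the closure, from 0 (fully open) to 1 (shut). A call has 1 to 20 rows; each row is the pose to reach, as a shift and turn from the pose measured when the call began, along the tool's axes at that moment; what a row does not reach only later rows make up. A row lasts 1/8 s, in which the tool goes at most 62.5 mm and 10.7 degrees, less where a joint would pass 70% of its speed; a pose out of reach is approached as far as the arm can. A call with a gripper value outside its range is refused whole. The fingers move at their own pace and stop on an object; "grip_force" is the grip in N (left out, the last holds). Time passes only in rows, so rows that repeat a pose let the fingers close. It gives the time, the measured TCP pose, the force and the opening at its end, in the units of the state.
- ctrl.sense(): the state, without advancing time (a new reading comes with each control period).
- ctrl.get_image(name): name is "side" or "top" or "wrist"; returns (picture, depth): 384x512x3 uint8, blue, green, red; 384x512 float32, m along the optical axis (not along the pixel's ray), 0 where there is no reading.
- ctrl.get_calibration(name): a dict with "mtx" (3x3 intrinsics, pixels), "rvec" (rotation vector, rad) and "tvec" (3), from world to camera coordinates, as OpenCV has them; the wrist camera has in their place "mount" (4x4, takes a point from camera to tool coordinates, whose origin is the TCP and whose axes are the flange's). Camera axes: x right, y down, z forward; pixel columns grow to the right and rows downward; lengths in m; the calibration is good to about 2 mm. A picture is of the moment at which its call begins: read the wrist's pose just before it. get_calibration takes no time and is no camera call.
- ctrl.hand_in(): hands the job in, once; it reports no verdict.
The state is a dict: "t": time; "joint_positions": joint angles; "dq": joint speeds; "joint_efforts": joint torques, N m; "tcp_pos": TCP position; "orientation": TCP orientation; "contact_force": force on the tool from outside, world axes, zero at the start; "wrist_torque": the same for the moment, N m; "opening": finger opening in m.
Only numpy, scipy, OpenCV 4.12 (cv2) and the standard library are available. Lean on these libraries where they do the work, as an engineer would, in place of code of your own. Each camera call takes 0.05 s, during which the arm holds its last target.

## Task

Slide the metal sample block along the bench, always flat on it, under the white test head until the well with the raised collar is centred under the needle, and let go of it. Then press the black knob on top of the head gently, just until the needle rests lightly on the sample inside that well, pause there for a moment, and let the knob spring fully back up. Do not disturb the other things on the bench.

Things in the scene. Friction and masses are not known exactly. Their poses are not given: they have to be found in the camera images.
- head: White test head: a portal fixed to the bench. Origin on the bench exactly below the needle; x through the opening, away from the side where the block enters; y along its width; z up. Crossbeam x -50 to +50, y -150 to +150, z 120 to 210 mm. Two pillars, 60 (x) by 30 mm (y), at y = -135 and +135 mm leave an opening 240 mm wide; feet 8 mm high reach x = +-60, y = +-170 mm.
- plunger (a joint): Travel of the plunger with the black knob, m: 0 = up (rest), positive = pressed down, stop at 0.045. Its spring brings it back: about 1.6 N at the start, plus 0.06 N per mm.
- knob_top (a point): Centre of the flat top of the round black knob (48 mm across) on top of the crossbeam, 255 mm above the bench at rest and directly above the needle. Pressed straight down it lowers the needle.
- needle_tip (a point): Lower tip of the needle, on the knob's vertical axis, 45 mm above the bench at rest. It goes down with the knob.
- needle: Steel needle, 5 mm thick with a blunt point, carried by the plunger and hanging below the crossbeam. It is sprung: once the tip meets something it stays there and yields up to 14 mm into the plunger, which adds 1 N per mm to the force on the knob. It is delicate: it should not press with more than 6 N.
- block: Loose aluminium sample block, 60 (x) by 90 (y) by 30 mm high, about 0.5 kg. Origin: centre of its underside without the handle; z up. A grey handle plate stands out at its -x end. Two wells 26 mm across at y = +22 and -22 mm; the one at +22 has a raised dark collar (37 mm across, top 35 mm above the bench) and holds the sample.
- mark (a point): Centre of the collared well in the plane of the block's top face: (0, +22, 30) mm in the block's frame. The dark sample's surface in this well lies 6 to 18 mm below the block's top face (12 to 24 mm above the bench); how deep differs each time, is not measured and has to be felt.
- handle (a point): Where to hold the block: on the grey plate, (-55, 0, 30) mm in its frame. Plate: 14 mm thick along y, x -68 to -30, 2 to 48 mm above the bench, free on both sides. With the collared well under the needle it stands at the crossbeam's front edge: no room for an upright gripper; hold it there with the tool leaning back 30 to 40 degrees, fingers pointing forward (+x) and down.
- slide_box: Bystander: white box with blue lid, 80 x 30 x 28 mm, beside the block. Origin: centre of its underside, as for the other bystanders.
- dishes: Bystander: two stacked clear dishes, 90 mm across, 34 mm high, behind the test head.
- tube_rack: Bystander: green tube rack, 200 x 110 x 45 mm.
- reagent: Bystander: amber bottle, 70 mm across, 150 mm high.
- beaker: Bystander: clear beaker, 80 mm across, 90 mm high.
- timer: Bystander: white timer, 60 x 80 x 22 mm.
- tip_box: Bystander: blue box with clear lid, 90 x 120 x 70 mm.
Not all that is in view belongs to the job. What is shaped like the block but red or yellow is not meant.

How it is judged:
On the way, in this order (a step that is already met when the one before it is completed fails the run):
1. the collared well is centred under the needle (within 5 mm) and the block is let go and still (horizontal distance between mark and needle_tip below 0.005 m and contact force between the fingers and block below 0.2 N and linear speed of block below 0.01 m/s), for 0.2 s.
2. the needle rests lightly on the sample in the collared well (more than 0.8 N) (horizontal distance between mark and needle_tip below 0.005 m and contact force between needle and block above 0.8 N), for 0.2 s.
At the end, for the whole second after the job is handed in: The collared well's centre is within 5 mm (horizontally) of the needle's axis, the block lies flat and still on the bench, and the plunger is back up (within 4 mm of its rest) (horizontal distance between mark and needle_tip below 0.005 m and value of joint plunger below 0.004 m and linear speed of block below 0.01 m/s and height (world z) of block below 0.005 m and angle between block's own z axis and vertical below 0.05 rad); the robot touches nothing.
It fails at once if the needle presses on the block with more than 6 N (contact force between needle and block above 6 N).
It fails at once if the block is lifted off the bench (12 mm) or tipped (0.2 rad) (height (world z) of block above 0.012 m or angle between block's own z axis and vertical above 0.2 rad).
It fails at once if a bystander is moved by more than 25 mm or tipped over (distance of any of slide_box, dishes, tube_rack, reagent, beaker, timer, tip_box from where it was at the start of the episode above 0.025 m or angle between any of slide_box, dishes, tube_rack, reagent, beaker, timer, tip_box's own z axis and vertical above 0.5 rad).
It also fails if it takes over 70 s, if anything falls off the work surface, if the arm or the gripper's body presses on something with over 40 N, if the wrist force passes 120 N, or if a joint passes its speed limit or range.

## Working session

There is one attempt and no reset: what is moved stays moved. The work goes in short steps, Python scripts to look and compute and a tool call to move; the robot and the scene stay as the last step left them, time stands still between calls to the robot, and variables do not carry over. Pictures are saved under pics/ and viewed, and the job is handed in when it is done.

Besides the shell and the picture viewer there is one more tool, called after "Request:" as name([rows], argument=value, ...), one row to a line, values as JSON. drive_tool: Moves the arm, as the interface text tells. Its arguments: {"type":"object","properties":{"increments":{"type":"array","items":{"type":"object","properties":{"x":{"type":"number"},"y":{"type":"number"},"z":{"type":"number"},"spin":{"type":"number"},"grip":{"type":"number"}}}},"grip_force":{"type":"number"}},"required":["increments"]}

```bash
mkdir -p pics; ls; cat > h.py <<'E'
import numpy as np, cv2
from rig import ctrl
def cal(n):
    c=ctrl.get_calibration(n); return c
def T_wc(n,s=None):
    c=ctrl.get_calibration(n)
    if n=="wrist":
        T=np.eye(4);T[:3,:3]=np.array(s["orientation"]);T[:3,3]=s["tcp_pos"]
        return T@np.array(c["mount"]),np.array(c["mtx"])
    R,_=cv2.Rodrigues(np.array(c["rvec"],float));T=np.eye(4);T[:3,:3]=R;T[:3,3]=np.ravel(c["tvec"])
    return np.linalg.inv(T),np.array(c["mtx"])
def cloud(dep,T,K):
    v,u=np.mgrid[:dep.shape[0],:dep.shape[1]]
    p=np.stack([(u-K[0,2])/K[0,0]*dep,(v-K[1,2])/K[1,1]*dep,dep],-1)
    return p@T[:3,:3].T+T[:3,3]
def grab(n,tag):
    s=ctrl.sense(); im,d=ctrl.get_image(n); T,K=T_wc(n,s)
    cv2.imwrite(f"pics/{tag}.png",im); np.savez(f"{tag}.npz",im=im,d=d,T=T,K=K)
    return im,d,T,K
def load(tag):
    z=np.load(f"{tag}.npz"); return z["im"],z["d"],z["T"],z["K"]
def ray_z(u,v,z,T,K):
    r=T[:3,:3]@np.array([(u-K[0,2])/K[0,0],(v-K[1,2])/K[1,1],1]); return T[:3,3]+r*(z-T[2,3])/r[2]
def proj(p,T,K):
    q=np.linalg.inv(T)@np.append(p,1); return (K@q[:3])[:2]/q[2]
E
python3 - <<'E'
from h import *
print(ctrl.sense())
for n in("top","side","wrist"):
    im,d,T,K=grab(n,n+"0"); print(n,T.round(3).tolist(),K.tolist())
E
```

```text
pics
{'t': 0.0, 'joint_positions': array([ 1.58808714e+00,  3.59351812e-01,  1.10329283e-02, -3.29441492e-04,
       -1.22411027e+00, -2.88093764e-01]), 'dq': array([-0.00120982, -0.00142884, -0.0022418 ,  0.00054373, -0.00044661,
        0.00088407]), 'joint_efforts': array([ 8.25333263e-04, -5.83326173e+01,  2.93431753e+01,  6.93715140e+00,
       -5.81117085e-03,  2.00722639e-05]), 'tcp_pos': array([0.18052323, 0.65019346, 0.40377858]), 'orientation': array([[ 9.63526418e-01, -2.67613085e-01, -2.81563442e-04],
       [-2.67613181e-01, -9.63525040e-01, -1.63792571e-03],
       [ 1.67036924e-04,  1.65353478e-03, -9.99998619e-01]]), 'contact_force': array([-1.17659965, -0.67174888,  0.93444299]), 'wrist_torque': array([-0.07651655,  0.02257873,  0.01031245]), 'opening': 0.08534120275853496}
top [[-0.012, -0.982, 0.189, 0.279], [-1.0, 0.014, 0.007, 0.001], [-0.009, -0.189, -0.982, 1.618], [0.0, 0.0, 0.0, 1.0]] [[429.9260678676333, 0.0, 259.25163978680456], [0.0, 429.9260678676333, 198.03288596085056], [0.0, 0.0, 1.0]]
side [[0.777, 0.599, -0.194, 0.73], [0.629, -0.742, 0.23, -0.222], [-0.006, -0.301, -0.954, 1.067], [0.0, 0.0, 0.0, 1.0]] [[350.6595747455424, 0.0, 262.8802765157673], [0.0, 350.6595747455424, 189.10066664715876], [0.0, 0.0, 1.0]]
wrist [[-0.267, -0.929, -0.257, 0.246], [-0.964, 0.258, 0.07, 0.633], [0.001, 0.266, -0.964, 0.374], [0.0, 0.0, 0.0, 1.0]] [[311.78714732098194, 0.0, 260.00889975917903], [0.0, 311.78714732098194, 187.13801580750757], [0.0, 0.0, 1.0]]
```

View pics/top0.png

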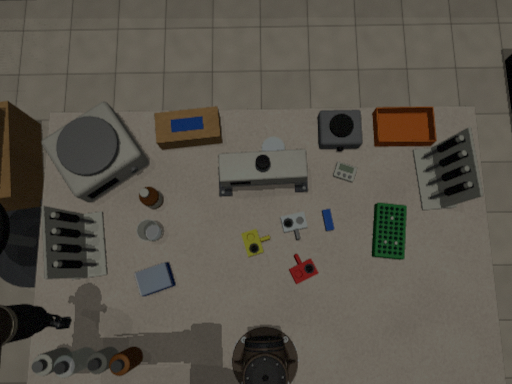

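View pics/side0.png

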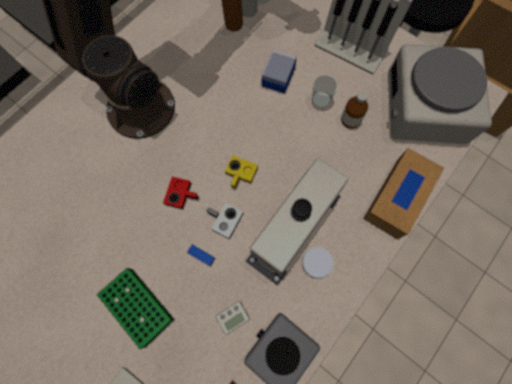

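View pics/wrist0.png

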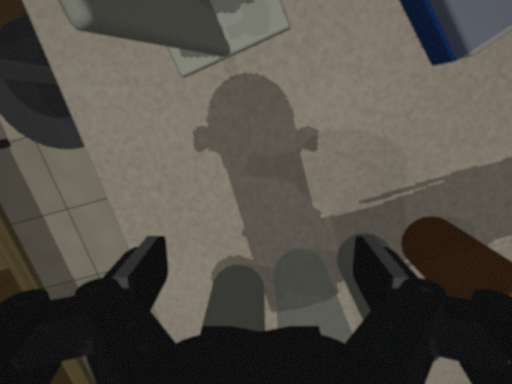

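The top view shows three block-shaped things: grey (294,222), yellow (254,243) and red (303,270). The grey aluminium one with the grey handle matches the description. The head knob is at (263,163). Next is a close crop, then I'll measure.

```bash
python3 - <<'E'
from h import *
im,d,T,K=load("top0"); a=cv2.resize(im[130:290,205:345],None,fx=5,fy=5,interpolation=cv2.INTER_CUBIC)[:600]
cv2.imwrite("pics/c_top.png",cv2.convertScaleAbs(cv2.resize(im[195:245,265:345],None,fx=10,fy=10,interpolation=cv2.INTER_CUBIC),alpha=1.3))
cv2.imwrite("pics/c_head.png",cv2.convertScaleAbs(cv2.resize(im[130:210,205:325],None,fx=6.5,fy=6.5,interpolation=cv2.INTER_CUBIC),alpha=1.3))
im2,_,_,_=load("side0")
cv2.imwrite("pics/c_side.png",cv2.convertScaleAbs(cv2.resize(im2[190:280,195:315],None,fx=6.5,fy=6.5,interpolation=cv2.INTER_CUBIC),alpha=1.3))
P=cloud(d,T,K)
for n,(u,v) in dict(collar=(287,224),plain=(299,220),handle=(297,236),knob=(263,162),boxlid=(328,220),yellow=(254,243),red=(303,270),dish=(272,146)).items(): print(n,P[v,u].round(3))
E
```

```text
collar [ 0.487 -0.091  0.016]
plain [ 0.501 -0.137  0.017]
handle [ 0.438 -0.125  0.043]
knob [ 0.661 -0.004  0.257]
boxlid [ 0.499 -0.244  0.024]
yellow [0.416 0.033 0.03 ]
red [ 0.316 -0.144  0.031]
dish [ 0.786 -0.04   0.035]
```

View pics/c_top.png

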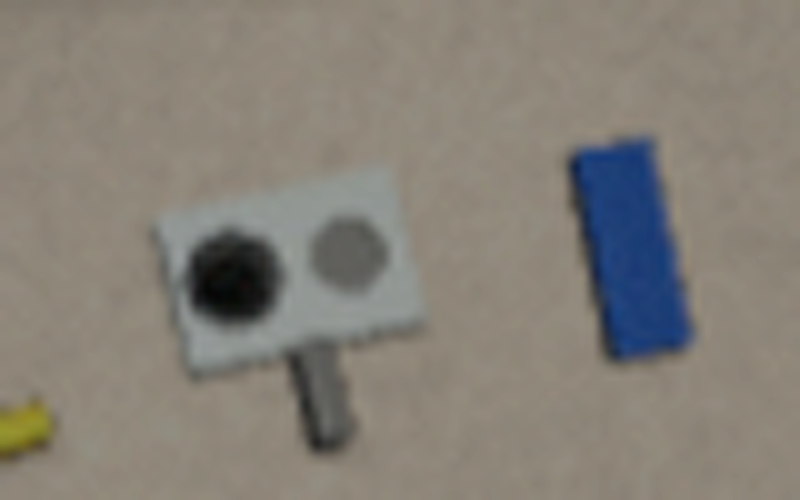

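View pics/c_head.png

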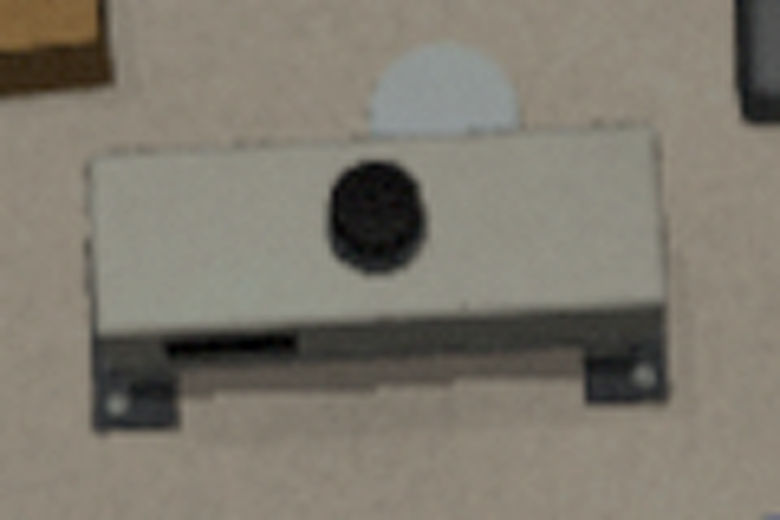

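View pics/c_side.png

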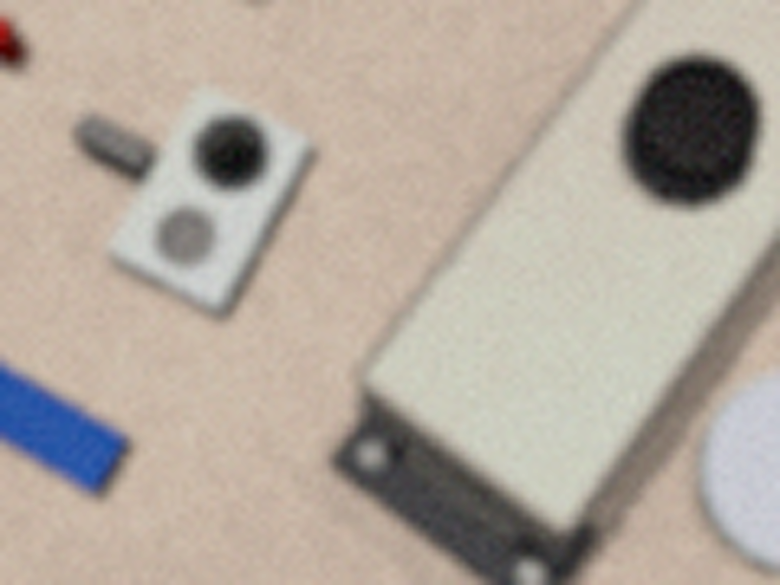

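```bash
cat > meas.py <<'E'
from h import *
def block(tag,roi,ang=0):
    im,d,T,K=load(tag); u0,v0,u1,v1=roi
    hsv=cv2.cvtColor(im,cv2.COLOR_BGR2HSV)
    P=cloud(d,T,K)
    return im,P,hsv
def knob(tag,c,r):
    im,d,T,K=load(tag);u,v=c;P=cloud(d,T,K)
    m=(im.max(2)<45)&(P[...,2]>0.245)&(P[...,2]<.265); m[:v-r]=0;m[v+r:]=0;m[:,:u-r]=0;m[:,u+r:]=0
    vs,us=np.nonzero(m); 
    cnt=max(cv2.findContours(m.astype(np.uint8),cv2.RETR_EXTERNAL,cv2.CHAIN_APPROX_NONE)[0],key=cv2.contourArea)
    ce,ax,an=cv2.fitEllipse(cnt)
    print(tag,"knob n",m.sum(),"ell",ce,ax,"z",np.median(P[m][:,2]),"ray@.255",ray_z(*ce,.255,T,K).round(4), P[m].mean(0).round(4))
E
python3 - <<'E'
from meas import *
knob("top0",(263,163),16); knob("side0",(301,209),16)
# beam top edges via depth
for tag in("top0","side0"):
    im,d,T,K=load(tag);P=cloud(d,T,K)
    m=(abs(P[...,2]-.21)<.012)&(abs(P[...,1])<.3)&(P[...,0]>.5)&(P[...,0]<.8)
    q=P[m][:,:2].astype(np.float32); print(tag,"beam",m.sum(),cv2.minAreaRect(q), np.median(P[m][:,2]))
    # block top face (color grey bright or depth)
    m=(P[...,2]>.02)&(P[...,2]<.06)&(P[...,0]>.38)&(P[...,0]<.56)&(P[...,1]>-.19)&(P[...,1]<-.05)
    q=P[m][:,:2].astype(np.float32);print("blk",m.sum(),q.min(0),q.max(0))
    m=(P[...,2]>.024)&(P[...,2]<.036)&(P[...,0]>.455)&(P[...,0]<.56)&(P[...,1]>-.19)&(P[...,1]<-.05)
    q=P[m][:,:2].astype(np.float32);print(cv2.minAreaRect(q),np.median(P[m][:,2]))
    m=(P[...,2]>.05)
    bench=P[250:300,200:230].reshape(-1,3); print("bench z",np.median(bench[:,2]))
# points by eye, top crop: scale10 offset (265,195)
im,d,T,K=load("top0")
f=lambda x,y,z:ray_z(265+x/10-.5+.05,195+y/10-.45,z,T,K)[:2].round(4)
for n,x,y,z in[("collar",233,277,.035),("plain",349,252,.030),("hend",328,440,.048),("hroot",312,350,.048),("c1",155,225,.03),("c2",385,170,.03),("c3",425,320,.03),("c4",192,372,.03)]: print(n,f(x,y,z))
im,d,T,K=load("side0")
f=lambda x,y,z:ray_z(195+x/6.5-.42,190+y/6.5-.42,z,T,K)[:2].round(4)
for n,x,y,z in[("collar",232,150,.035),("plain",184,236,.03),("hend",92,128,.048),("c_ru",312,150,.03),("c_bot",220,312,.03)]: print("side",n,f(x,y,z))
E
```

```text
top0 knob n 156 ell (262.4237060546875, 161.745849609375) (13.215675354003906, 13.577408790588379) z 0.2543535117011012 ray@.255 [ 0.6624 -0.0019  0.255 ] [ 0.6624 -0.0019  0.2542]
side0 knob n 266 ell (301.4927978515625, 208.6502685546875) (17.1673641204834, 17.94215965270996) z 0.2537293669349257 ray@.255 [ 0.6676 -0.0061  0.255 ] [ 0.6675 -0.0057  0.2537]
top0 beam 2362 ((0.6635771989822388, -0.002715751528739929), (0.10237731784582138, 0.30021730065345764), 2.066134452819824) 0.20949037111079438
blk 392 [ 0.42714545 -0.16478032] [ 0.52902853 -0.06868126]
((0.4930838644504547, -0.11589972674846649), (0.0605187751352787, 0.08956659585237503), 12.578971862792969) 0.029899851141415246
bench z -0.0007238534065623359
side0 beam 4274 ((0.665983259677887, -0.003288358449935913), (0.1000702902674675, 0.29934507608413696), 2.398017406463623) 0.2087362273284195
blk 598 [ 0.42865258 -0.16635616] [ 0.5329179  -0.06737652]
((0.49048301577568054, -0.11747323721647263), (0.06950142979621887, 0.09026867151260376), 12.146906852722168) 0.029074300016112442
bench z -0.0011074228561678279
collar [ 0.4908 -0.0934]
plain [ 0.5002 -0.1371]
hend [ 0.4287 -0.1258]
hroot [ 0.4617 -0.1209]
c1 [ 0.5113 -0.0652]
c2 [ 0.5309 -0.1515]
c3 [ 0.4744 -0.1645]
c4 [ 0.4562 -0.0777]
side collar [ 0.4908 -0.0927]
side plain [ 0.4989 -0.137 ]
side hend [ 0.4368 -0.127 ]
side c_ru [ 0.5187 -0.0686]
side c_bot [ 0.5349 -0.1533]
```

Request:
drive_tool([
  {"x":31,"y":26,"spin":8,"grip":0},
  {"x":61,"y":52,"spin":16,"grip":0},
  {"x":92,"y":78,"spin":24,"grip":0},
  {"x":122,"y":104,"spin":32,"grip":0},
  {"x":153,"y":130,"spin":40,"grip":0},
  {"x":184,"y":156,"spin":48,"grip":0},
  {"x":214,"y":183,"spin":56,"grip":0},
  {"x":245,"y":209,"spin":64,"grip":0},
  {"x":275,"y":235,"spin":72,"grip":0},
  {"x":306,"y":261,"spin":80,"grip":0},
  {"x":336,"y":287,"spin":88,"grip":0},
  {"x":367,"y":313,"spin":96,"grip":0},
  {"x":376,"y":355,"spin":104,"grip":0},
  {"x":385,"y":396,"spin":112,"grip":0},
  {"x":394,"y":438,"spin":120,"grip":0},
  {"x":403,"y":480,"spin":128,"grip":0},
  {"x":412,"y":521,"spin":136,"grip":0},
  {"x":421,"y":563,"spin":145,"grip":0},
  {"x":430,"y":605,"spin":154,"grip":0},
  {"x":438,"y":646,"spin":162,"grip":0},
])

```text
validation failed for argument at $.in...
```

```bash
python3 - <<'E'
from h import *
s=ctrl.sense();print(s["t"],s["tcp_pos"],s["orientation"].round(3).tolist(),s["joint_positions"].round(3),s["contact_force"])
grab("wrist","w1")
E
```

```text
0.15 [0.18053077 0.65027487 0.40397668] [[0.964, -0.268, -0.0], [-0.268, -0.964, -0.001], [0.0, 0.001, -1.0]] [ 1.588  0.359  0.011 -0.    -1.224 -0.288] [-0.21170322 -0.40131172  0.6944678 ]
```

View pics/w1.png

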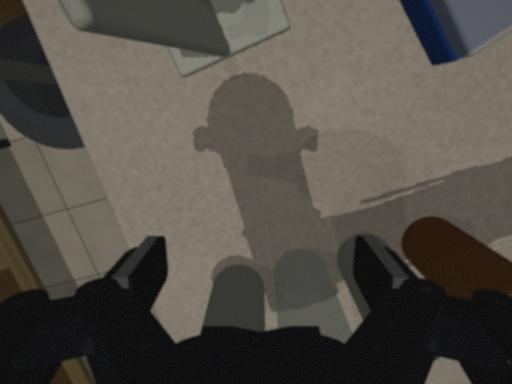

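Request:
drive_tool([
  {"x":31,"y":26,"z":0,"spin":8,"grip":0},
  {"x":61,"y":52,"z":0,"spin":16,"grip":0},
])

```text
t: 0.45
tcp_pos: [0.2256, 0.5832, 0.4035]
orientation: [[0.85, -0.526, -0.0], [-0.526, -0.85, -0.002], [0.001, 0.002, -1.0]]
contact_force: [-0.1, -0.8, 0.5]
opening: 0.0854
```

Request:
drive_tool([
  {"x":37,"y":17,"z":0,"spin":8,"grip":0},
  {"x":73,"y":33,"z":0,"spin":16,"grip":0},
  {"x":110,"y":50,"z":0,"spin":24,"grip":0},
  {"x":146,"y":66,"z":0,"spin":32,"grip":0},
  {"x":183,"y":83,"z":0,"spin":40,"grip":0},
  {"x":220,"y":99,"z":0,"spin":48,"grip":0},
  {"x":256,"y":116,"z":0,"spin":56,"grip":0},
  {"x":293,"y":132,"z":0,"spin":64,"grip":0},
  {"x":330,"y":149,"z":0,"spin":72,"grip":0},
  {"x":366,"y":165,"z":0,"spin":80,"grip":0},
  {"x":387,"y":203,"z":0,"spin":88,"grip":0},
  {"x":408,"y":240,"z":0,"spin":96,"grip":0},
  {"x":428,"y":278,"z":0,"spin":104,"grip":0},
  {"x":448,"y":316,"z":0,"spin":112,"grip":0},
  {"x":468,"y":353,"z":0,"spin":120,"grip":0},
  {"x":488,"y":391,"z":0,"spin":129,"grip":0},
  {"x":508,"y":428,"z":0,"spin":138,"grip":0},
  {"x":528,"y":465,"z":0,"spin":146,"grip":0},
  {"x":528,"y":465,"z":0,"spin":146,"grip":0},
])

```text
t: 2.82
tcp_pos: [0.4295, -0.092, 0.4048]
orientation: [[-0.999, -0.034, -0.001], [-0.034, 0.999, -0.002], [0.001, -0.002, -1.0]]
contact_force: [-0.3, 0.9, 0.2]
opening: 0.0855
```

```bash
python3 - <<'E'
from h import *
s=ctrl.sense();print(s["t"],s["tcp_pos"],s["orientation"].round(3).tolist(),s["joint_positions"].round(3),s["contact_force"])
grab("wrist","w1")
E
```

```text
2.825 [ 0.42951086 -0.09202112  0.40476824] [[-0.999, -0.034, -0.001], [-0.034, 0.999, -0.002], [0.001, -0.002, -1.0]] [ 0.242 -0.042 -0.478  0.002 -1.136 -1.779] [-0.32665868  0.86008228  0.2129082 ]
```

View pics/w1.png

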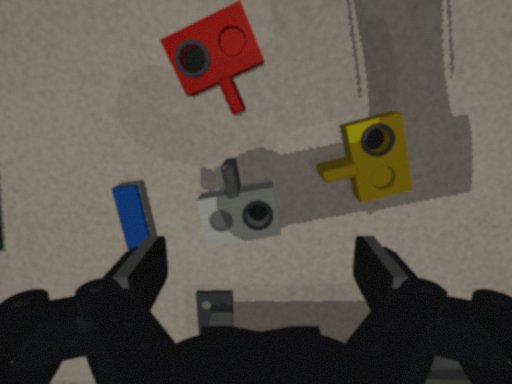

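The wrist image shows the grey block at about (240,213), with its collar at (258,214), plain well at (221,219) and handle end at (231,163). The red and yellow lookalikes are elsewhere. I'll measure it.

```bash
cat >> meas.py <<'E'
def fitblock(tag,x,y,yaw,save=None):
    """fit top-face rectangle from depth pixels, and collar circle"""
    im,d,T,K=load(tag);P=cloud(d,T,K)
    c,s=np.cos(yaw),np.sin(yaw)
    for it in range(4):
        c,s=np.cos(yaw),np.sin(yaw)
        lx=(P[...,0]-x)*c+(P[...,1]-y)*s; ly=-(P[...,0]-x)*s+(P[...,1]-y)*c
        m=(P[...,2]>.024)&(P[...,2]<.041)&(abs(lx)<.038)&(abs(ly)<.055)
        # drop handle plate
        m&=~((lx<-.028)&(abs(ly)<.014)) 
        m=cv2.morphologyEx(m.astype(np.uint8),cv2.MORPH_OPEN,np.ones((3,3)))>0
        r=cv2.minAreaRect(np.stack([P[m][:,0],P[m][:,1]],1).astype(np.float32))
        (cx,cy),(w,h),a=r
        if w>h: a-=90
        yaw=np.deg2rad(a); 
        while yaw>np.pi/4: yaw-=np.pi/2
        x,y=cx,cy
    hm=(abs(P[...,2]-.048)<.006)&(lx<-.025)&(lx>-.085)&(abs(ly)<.03)
    print(tag,"blk",np.round([x,y,np.rad2deg(yaw)],4),"size",np.round([w,h],4),"z",np.median(P[m][:,2]).round(4),"handle lx,ly",(lx[hm].min().round(4),lx[hm].max().round(4),np.median(ly[hm]).round(4)) if hm.any() else None)
    return x,y,yaw
E
python3 - <<'E'
from meas import *
x,y,yaw=fitblock("w1",.494,-.116,.21)
im,d,T,K=load("w1");P=cloud(d,T,K)
f=lambda u,v,z:ray_z(u,v,z,T,K)[:2].round(4)
print("collar",f(258,214,.035),"plain",f(221,219,.03),"hend top",f(230,161,.048))
print("sample z",P[210:219:2,252:264:2,2].round(3))
cv2.imwrite("pics/w1c.png",cv2.convertScaleAbs(cv2.resize(im[140:250,180:300],None,fx=5,fy=5,interpolation=cv2.INTER_CUBIC),alpha=1.5))
E
```

```text
w1 blk [ 0.4965 -0.114  11.7612] size [0.061  0.0905] z 0.0309 handle lx,ly (np.float64(-0.0683), np.float64(-0.0301), np.float64(0.0007))
collar [ 0.4892 -0.0922] plain [ 0.4989 -0.1357] hend top [ 0.4256 -0.124 ]
sample z [[0.017 0.018 0.017 0.019 0.018 0.018]
 [0.018 0.019 0.019 0.017 0.016 0.018]
 [0.018 0.017 0.02  0.017 0.019 0.019]
 [0.018 0.016 0.017 0.018 0.018 0.017]
 [0.019 0.018 0.018 0.017 0.017 0.018]]
```

View pics/w1c.png

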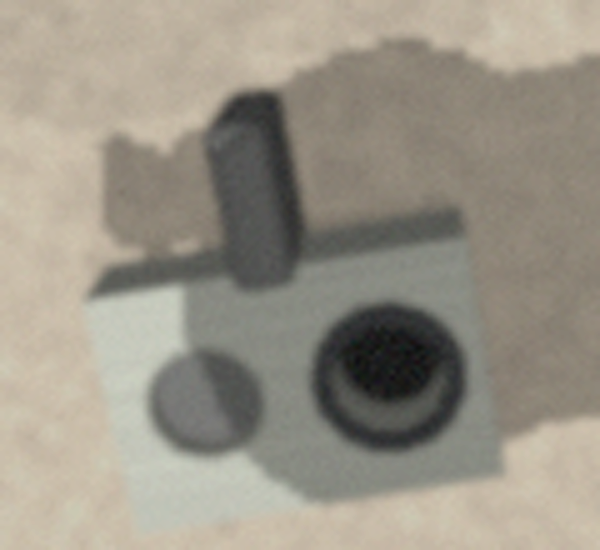

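Request:
drive_tool([
  {"x":-22,"y":10,"z":-35,"spin":0,"grip":0},
  {"x":-44,"y":21,"z":-70,"spin":0,"grip":0},
  {"x":-70,"y":33,"z":-110,"spin":0,"grip":0},
  {"x":-105,"y":50,"z":-150,"spin":0,"grip":0},
  {"x":-140,"y":66,"z":-185,"spin":0,"grip":0},
  {"x":-176,"y":82,"z":-220,"spin":0,"grip":0},
  {"x":-176,"y":82,"z":-220,"spin":0,"grip":0},
  {"x":-176,"y":82,"z":-220,"spin":0,"grip":0},
])

```text
t: 3.88
tcp_pos: [0.6027, -0.001, 0.6235]
orientation: [[-0.999, -0.039, -0.002], [-0.039, 0.999, -0.002], [0.002, -0.002, -1.0]]
contact_force: [-0.9, -0.1, 0.5]
opening: 0.0855
```

```bash
python3 - <<'E'
from meas import *
s=ctrl.sense();print(s["t"],s["tcp_pos"],s["orientation"].round(3).tolist(),s["joint_positions"].round(3),s["contact_force"],abs(s["dq"]).max())
grab("wrist","w2")
E
```

```text
3.875 [ 0.60266622 -0.00101148  0.62347813] [[-0.999, -0.039, -0.002], [-0.039, 0.999, -0.002], [0.002, -0.002, -1.0]] [ 3.230e-01  1.830e-01  2.530e-01  1.000e-03 -1.644e+00 -1.854e+00] [-0.86654356 -0.12276206  0.46098371] 0.020730320280568672
```

View pics/w2.png

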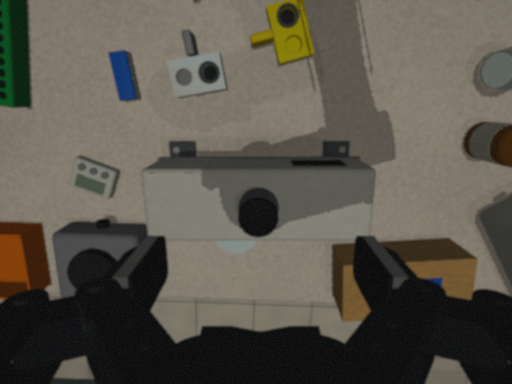

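The knob is at (258,214), with the beam spanning columns 145–373 and the block at (197,75).

```bash
python3 - <<'E'
from meas import *
knob("w2",(258,215),26)
im,d,T,K=load("w2");P=cloud(d,T,K)
m=(abs(P[...,2]-.21)<.008)&(abs(P[...,1])<.2)&(P[...,0]>.58)&(P[...,0]<.75)
print(cv2.minAreaRect(P[m][:,:2].astype(np.float32)),np.median(P[m][:,2]))
fitblock("w2",.4965,-.114,.205)
print(T[:3,3])
cv2.imwrite("pics/w2c.png",cv2.convertScaleAbs(cv2.resize(im[140:250,200:320],None,fx=5,fy=5,interpolation=cv2.INTER_CUBIC),alpha=1.5))
E
```

```text
w2 knob n 1188 ell (257.9669494628906, 216.39524841308594) (37.32659149169922, 38.795223236083984) z 0.2557110018494859 ray@.255 [ 0.6643 -0.0008  0.255 ] [ 0.6642 -0.0009  0.2554]
((0.666513979434967, -0.0002486109733581543), (0.09902461618185043, 0.29979220032691956), 2.3532865047454834) 0.21072761214194602
w2 blk [ 0.4967 -0.1136 11.8016] size [0.0602 0.0907] z 0.0308 handle lx,ly (np.float64(-0.0678), np.float64(-0.03), np.float64(0.0007))
[ 0.53633555 -0.00304006  0.59353468]
```

View pics/w2c.png

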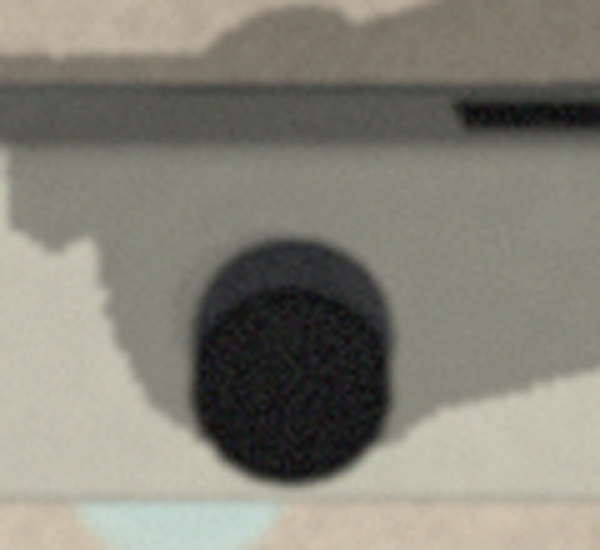

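Request:
drive_tool([
  {"x":30,"y":-20,"z":20,"spin":-2,"grip":0},
  {"x":65,"y":-45,"z":60,"spin":-4,"grip":0},
  {"x":100,"y":-68,"z":105,"spin":-6,"grip":0},
  {"x":135,"y":-92,"z":150,"spin":-8,"grip":0},
  {"x":160,"y":-109,"z":200,"spin":-9.6,"grip":0},
  {"x":175.5,"y":-119.5,"z":240,"spin":-9.6,"grip":0},
  {"x":175.5,"y":-119.5,"z":280,"spin":-9.6,"grip":0},
  {"x":175.5,"y":-119.5,"z":310,"spin":-9.6,"grip":0},
  {"x":175.5,"y":-119.5,"z":323,"spin":-9.6,"grip":0},
  {"x":175.5,"y":-119.5,"z":323,"spin":-9.6,"grip":0},
])

```text
t: 5.18
tcp_pos: [0.4304, -0.1284, 0.3011]
orientation: [[-0.979, -0.205, -0.003], [-0.205, 0.979, -0.002], [0.003, -0.002, -1.0]]
contact_force: [0.7, -0.3, -0.2]
opening: 0.0856
```

```bash
cat > st.py <<'E'
from meas import *
s=ctrl.sense();R=s["orientation"];print(s["t"],s["tcp_pos"].round(4),"az",np.rad2deg(np.arctan2(R[1,0],R[0,0])).round(2),"F",s["contact_force"].round(2),"op",round(s["opening"],4),"tilt",R[2,:2].round(4))
def go(x,y,z,az):
    dl=R.T@(np.array([x,y,z])-s["tcp_pos"])*1000; a=np.rad2deg(np.arctan2(R[1,0],R[0,0])); sp=-((az-a+180)%360-180)
    print("go",(x,y,z,az),"->",dl.round(1),"spin",round(sp,2))
E
python3 - <<'E'
from st import *
go(.432,-.1273,.185,191.8)
E
```

```text
5.175 [ 0.4304 -0.1284  0.3011] az -168.17 F [ 0.67 -0.29 -0.18] op 0.0856 tilt [ 0.0034 -0.0017]
go (0.432, -0.1273, 0.185, 191.8) -> [ -2.2   1.  116. ] spin 0.03
```

Request:
drive_tool([
  {"x":-1,"y":0.5,"z":25,"spin":0,"grip":0},
  {"x":-2,"y":1,"z":60,"spin":0,"grip":0},
  {"x":-2,"y":1,"z":95,"spin":0,"grip":0},
  {"x":-2,"y":1,"z":112,"spin":0,"grip":0},
  {"x":-2,"y":1,"z":116,"spin":0,"grip":0},
  {"x":-2,"y":1,"z":116,"spin":0,"grip":0},
], grip_force=30)

```text
t: 5.92
tcp_pos: [0.4324, -0.1272, 0.1859]
orientation: [[-0.979, -0.205, -0.002], [-0.205, 0.979, -0.002], [0.002, -0.002, -1.0]]
contact_force: [0.5, -0.9, 0.1]
opening: 0.0854
```

```bash
python3 - <<'E'
from st import *
grab("wrist","w3"); fitblock("w3",.4965,-.114,.205)
E
```

```text
5.925 [ 0.4324 -0.1272  0.1859] az -168.15 F [ 0.52 -0.91  0.07] op 0.0854 tilt [ 0.002 -0.002]
w3 blk [ 0.4504 -0.1265 11.8741] size [0.057  0.1057] z 0.0307 handle lx,ly (np.float64(-0.0848), np.float64(-0.0701), np.float64(0.0225))
```

View pics/w3.png

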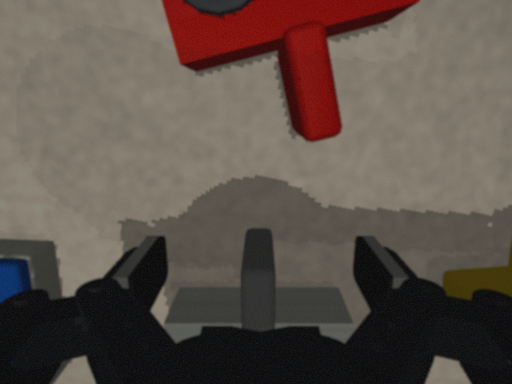

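The handle at (258,280) stands centred between the open pads, so I'll close.

Request:
drive_tool([
  {"x":0,"y":0,"z":0,"spin":0,"grip":0.4},
  {"x":0,"y":0,"z":0,"spin":0,"grip":0.7},
  {"x":0,"y":0,"z":0,"spin":0,"grip":1},
  {"x":0,"y":0,"z":0,"spin":0,"grip":1},
  {"x":0,"y":0,"z":0,"spin":0,"grip":1},
  {"x":0,"y":0,"z":0,"spin":0,"grip":1},
], grip_force=30)

```text
t: 6.72
tcp_pos: [0.4325, -0.1273, 0.1863]
orientation: [[-0.979, -0.205, -0.001], [-0.205, 0.979, -0.002], [0.001, -0.002, -1.0]]
contact_force: [-1.1, -1.0, 5.2]
opening: 0.0137
```

```bash
python3 - <<'E'
from st import *
# block target short by 31 mm in head x, yaw 2.3
a=np.deg2rad(2.3); u=np.array([np.cos(a),np.sin(a)]); v=np.array([-u[1],u[0]])
N=np.array([.665,-.001]); bc=N-.022*v
# tool in block frame now
b=np.array([.4966,-.1138]);p=np.array([np.cos(np.deg2rad(11.8)),np.sin(np.deg2rad(11.8))]);q=np.array([-p[1],p[0]])
o=s["tcp_pos"][:2]-b; ox,oy=o@p,o@q; print("tool in blk",ox,oy)
for short in(.031,):
    t=bc-short*u+ox*u+oy*v; print(t,"head x of tool",(t-N)@u); go(t[0],t[1],s["tcp_pos"][2],182.3)
E
```

```text
6.725 [ 0.4325 -0.1273  0.1863] az -168.16 F [-1.14 -0.99  5.19] op 0.0137 tilt [ 0.0014 -0.0021]
tool in blk -0.06552068377751141 -9.931393367724792e-05
[ 0.56944396 -0.02695506] head x of tool -0.0965206837775114
go (np.float64(0.5694439588387951), np.float64(-0.026955058674864776), np.float64(0.18629237552885), 182.3) -> [-154.6   70.1   -0.4] spin 9.54
```

Request:
drive_tool([
  {"x":-8,"y":4,"z":0,"spin":0.5,"grip":1},
  {"x":-22,"y":10,"z":0,"spin":1.4,"grip":1},
  {"x":-38,"y":17,"z":0,"spin":2.4,"grip":1},
  {"x":-54,"y":24.5,"z":0,"spin":3.4,"grip":1},
  {"x":-70,"y":32,"z":0,"spin":4.4,"grip":1},
  {"x":-86,"y":39,"z":0,"spin":5.4,"grip":1},
  {"x":-102,"y":46,"z":0,"spin":6.4,"grip":1},
  {"x":-118,"y":53.5,"z":0,"spin":7.4,"grip":1},
  {"x":-132,"y":60,"z":0,"spin":8.3,"grip":1},
  {"x":-144,"y":65.5,"z":0,"spin":9,"grip":1},
  {"x":-152,"y":69,"z":0,"spin":9.4,"grip":1},
  {"x":-154.6,"y":70.1,"z":0,"spin":9.5,"grip":1},
  {"x":-154.6,"y":70.1,"z":0,"spin":9.5,"grip":1},
  {"x":-154.6,"y":70.1,"z":0,"spin":9.5,"grip":1},
])

```text
t: 8.48
tcp_pos: [0.5665, -0.0287, 0.1859]
orientation: [[-0.999, -0.04, -0.008], [-0.04, 0.999, -0.005], [0.009, -0.005, -1.0]]
contact_force: [-12.9, -7.3, 17.3]
opening: 0.0138
```

```bash
python3 - <<'E'
from st import *
go(0.56944,-0.02696,s["tcp_pos"][2],182.3)
grab("side","s1");grab("top","t1")
im=load("side"[0:1]+"1")[0]
cv2.imwrite("pics/s1c.png",cv2.convertScaleAbs(cv2.resize(im[120:300,150:390],None,fx=3.2,fy=3.2,interpolation=cv2.INTER_CUBIC),alpha=1.3))
E
```

```text
8.475 [ 0.5665 -0.0287  0.1859] az -177.72 F [-12.9   -7.32  17.33] op 0.0138 tilt [ 0.0085 -0.0045]
go (0.56944, -0.02696, np.float64(0.18588795803020108), 182.3) -> [-3.   1.6 -0. ] spin -0.02
```

View pics/s1c.png

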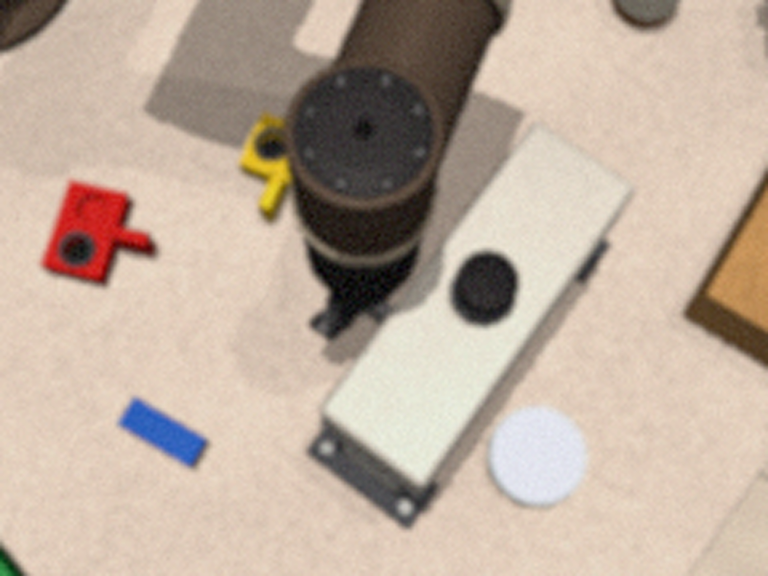

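View pics/t1.png

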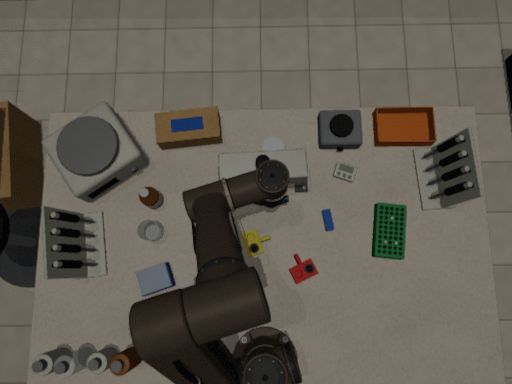

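Request:
drive_tool([
  {"x":0,"y":0,"z":-0.7,"spin":0,"grip":1},
  {"x":0,"y":0,"z":-1,"spin":0,"grip":1},
  {"x":0,"y":0,"z":-1,"spin":0,"grip":1},
])

```text
t: 8.95
tcp_pos: [0.5658, -0.0289, 0.1863]
orientation: [[-0.999, -0.04, -0.011], [-0.039, 0.999, -0.005], [0.011, -0.005, -1.0]]
contact_force: [-2.6, -2.6, -2.2]
opening: 0.0136
```

Request:
drive_tool([
  {"x":0,"y":0,"z":0,"spin":0,"grip":0.6},
  {"x":0,"y":0,"z":0,"spin":0,"grip":0.2},
  {"x":0,"y":0,"z":0,"spin":0,"grip":0},
  {"x":0,"y":0,"z":0,"spin":0,"grip":0},
  {"x":10,"y":0,"z":-10,"spin":0,"grip":0},
  {"x":30,"y":0,"z":-40,"spin":0,"grip":0},
  {"x":50,"y":0,"z":-80,"spin":0,"grip":0},
  {"x":50,"y":0,"z":-120,"spin":0,"grip":0},
  {"x":50,"y":0,"z":-130,"spin":0,"grip":0},
  {"x":50,"y":0,"z":-130,"spin":0,"grip":0},
])

```text
t: 10.2
tcp_pos: [0.5169, -0.0303, 0.3177]
orientation: [[-0.999, -0.039, -0.009], [-0.039, 0.999, -0.005], [0.009, -0.004, -1.0]]
contact_force: [0.3, 0.2, 0.0]
opening: 0.0856
```

```bash
python3 - <<'E'
from st import *
grab("wrist","w4"); im=load("w4")[0]
cv2.imwrite("pics/w4b.png",cv2.convertScaleAbs(im,alpha=1.8))
E
```

```text
10.2 [ 0.5169 -0.0303  0.3177] az -177.74 F [0.3  0.16 0.04] op 0.0856 tilt [ 0.0087 -0.0042]
```

View pics/w4b.png

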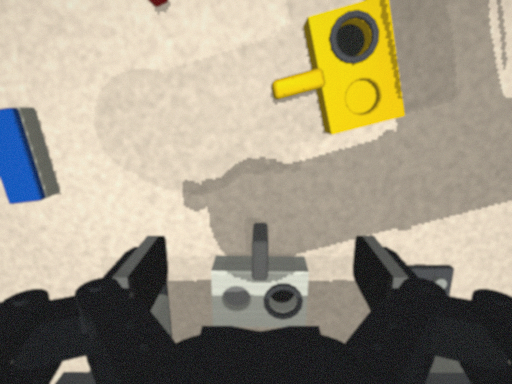

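The block now stands just in front of the beam, with the collar at (283,300), plain well at (236,298) and handle end at (260,226).

```bash
cat >> meas.py <<'E'
def hd(p):
    a=np.deg2rad(2.3);u=np.array([np.cos(a),np.sin(a)]);v=np.array([-u[1],u[0]]);d=np.array(p)[:2]-np.array([.665,-.001]);return (np.array([d@u,d@v])*1000).round(1)
E
python3 - <<'E'
from meas import *
im,d,T,K=load("w4");P=cloud(d,T,K)
x,y,yaw=fitblock("w4",.634,-.024,.04)
f=lambda u,v,z:ray_z(u,v,z,T,K)
for n,u,v,z in(("collar",283,300,.035),("plain",236.5,298,.03),("hend",260,224,.048),("rearL",213,270,.03),("rearR",307,272,.03)):
    p=f(u,v,z);print(n,p.round(4),"head",hd(p))
print("centre head",hd((x,y)))
m=(P[...,2]>.04)&(P[...,2]<.055)&(P[...,0]>.52)&(P[...,0]<.64)&(abs(P[...,1]+.025)<.025)
print(m.sum(),P[m].min(0),P[m].max(0),np.median(P[m],0))
cv2.imwrite("pics/w4c.png",cv2.convertScaleAbs(cv2.resize(im[215:335,200:320],None,fx=5,fy=5,interpolation=cv2.INTER_CUBIC),alpha=1.8))
E
```

```text
w4 blk [ 0.629  -0.0265  1.6334] size [0.0618 0.0901] z 0.0309 handle lx,ly (np.float64(-0.0686), np.float64(-0.0309), np.float64(-0.0003))
collar [ 0.6257 -0.0049  0.035 ] head [-39.4  -2.4]
plain [ 0.6289 -0.0485  0.03  ] head [-38.  -46.1]
hend [ 0.5459 -0.0295  0.048 ] head [-120.1  -23.7]
rearL [ 0.6002 -0.0708  0.03  ] head [-67.5 -67.2]
rearR [0.5986 0.016  0.03  ] head [-65.6  19.7]
centre head [-37.  -24.1]
708 [ 0.5603353  -0.03552885  0.04000154] [ 0.59817459 -0.02076625  0.0508397 ] [ 0.57705908 -0.02830245  0.04839975]
```

View pics/w4c.png

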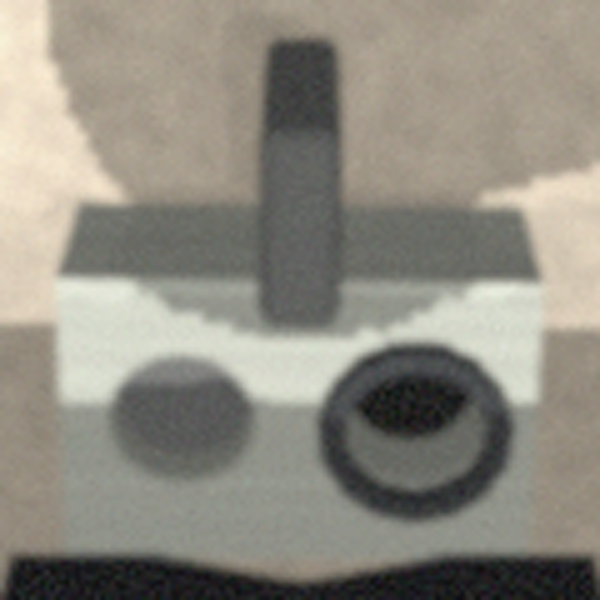

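```bash
cat >> st.py <<'E'
def got(x,y,ztcp,az,L=.155):
    z=R[:,2]; tip=s["tcp_pos"]+z*L
    d=np.array([x-tip[0],y-tip[1],ztcp-s["tcp_pos"][2]])
    dl=R.T@d*1000; a=np.rad2deg(np.arctan2(R[1,0],R[0,0])); sp=-((az-a+180)%360-180)
    print("tip now",tip.round(4),"got",np.round((x,y,ztcp,az),4),"->",dl.round(1),"spin",round(sp,2))
E
python3 - <<'E'
from st import *
im,d,T,K=load("w4")
print("yellow handle end",ray_z(275,90,.04,T,K).round(3))
a=np.deg2rad(1.63);u=np.array([np.cos(a),np.sin(a)])
p=np.array([.6292,-.0265])-(.068+.057+.008)*u
got(p[0],p[1],.3177,-88.4)
E
```

```text
10.25 [ 0.5167 -0.0303  0.3166] az -177.75 F [ 0.7  -0.04 -0.8 ] op 0.0849 tilt [ 0.0107 -0.0046]
yellow handle end [ 0.44  -0.022  0.04 ]
tip now [ 0.5151 -0.0311  0.1616] got [ 4.963e-01 -3.030e-02  3.177e-01 -8.840e+01] -> [18.8  1.5 -0.9] spin -89.35
```

Request:
drive_tool([
  {"x":0,"y":0,"z":0,"spin":-10,"grip":0.4},
  {"x":1,"y":0,"z":0,"spin":-20,"grip":0.4},
  {"x":2,"y":1,"z":0,"spin":-30,"grip":0.4},
  {"x":3,"y":1,"z":0,"spin":-40,"grip":0.4},
  {"x":3,"y":1,"z":0,"spin":-50,"grip":0.4},
  {"x":3,"y":1,"z":0,"spin":-60,"grip":0.4},
  {"x":3,"y":1,"z":0,"spin":-70,"grip":0.4},
  {"x":3,"y":1,"z":0,"spin":-80,"grip":0.4},
  {"x":3,"y":1,"z":0,"spin":-89,"grip":0.4},
  {"x":3,"y":1,"z":0,"spin":-89.3,"grip":0.4},
  {"x":3,"y":1,"z":0,"spin":-89.3,"grip":0.4},
], grip_force=80)

```text
t: 11.62
tcp_pos: [0.5134, -0.0295, 0.3158]
orientation: [[0.024, -1.0, -0.012], [-1.0, -0.024, -0.005], [0.005, 0.012, -1.0]]
contact_force: [0.4, 0.3, -0.6]
opening: 0.0515
```

```bash
python3 - <<'E'
from st import *
got(.5117,-.0298,.184,-88.4)
E
```

```text
11.625 [ 0.5134 -0.0295  0.3158] az -88.65 F [ 0.35  0.3  -0.63] op 0.0515 tilt [0.0052 0.0123]
tip now [ 0.5115 -0.0303  0.1608] got [ 5.117e-01 -2.980e-02  1.840e-01 -8.840e+01] -> [ -1.2  -1.8 131.7] spin -0.25
```

Request:
drive_tool([
  {"x":-0.3,"y":-0.5,"z":25,"spin":0,"grip":0.4},
  {"x":-0.6,"y":-1,"z":60,"spin":0,"grip":0.4},
  {"x":-1,"y":-1.5,"z":95,"spin":-0.2,"grip":0.4},
  {"x":-1.2,"y":-1.8,"z":122,"spin":-0.2,"grip":0.4},
  {"x":-1.2,"y":-1.8,"z":131,"spin":-0.2,"grip":0.4},
  {"x":-1.2,"y":-1.8,"z":131,"spin":-0.2,"grip":0.4},
])

```text
t: 12.38
tcp_pos: [0.5137, -0.029, 0.1845]
orientation: [[0.026, -1.0, -0.013], [-1.0, -0.026, -0.006], [0.006, 0.013, -1.0]]
contact_force: [-0.2, -0.7, 0.6]
opening: 0.0512
```

```bash
python3 - <<'E'
from st import *
got(.5117,-.0298,.184,-88.4)
grab("wrist","w5");grab("side","s5");grab("top","t5")
im=load("w5")[0]; cv2.imwrite("pics/w5b.png",cv2.convertScaleAbs(im,alpha=1.8))
im=load("s5")[0]
cv2.imwrite("pics/s5c.png",cv2.convertScaleAbs(cv2.resize(im[160:260,200:330],None,fx=6,fy=6,interpolation=cv2.INTER_CUBIC),alpha=1.5))
E
```

```text
12.375 [ 0.5137 -0.029   0.1845] az -88.5 F [-0.25 -0.71  0.6 ] op 0.0512 tilt [0.0056 0.0133]
tip now [ 0.5116 -0.0299  0.0295] got [ 5.117e-01 -2.980e-02  1.840e-01 -8.840e+01] -> [-0.1 -0.1  0.5] spin -0.1
```

View pics/w5b.png

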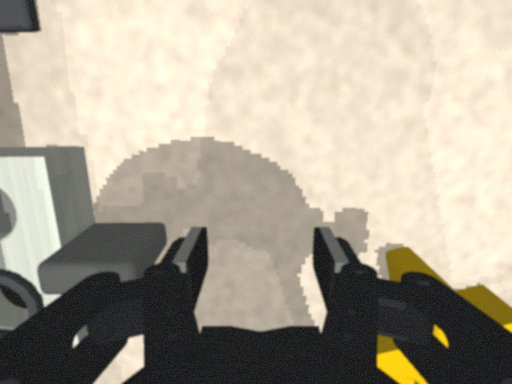

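View pics/s5c.png

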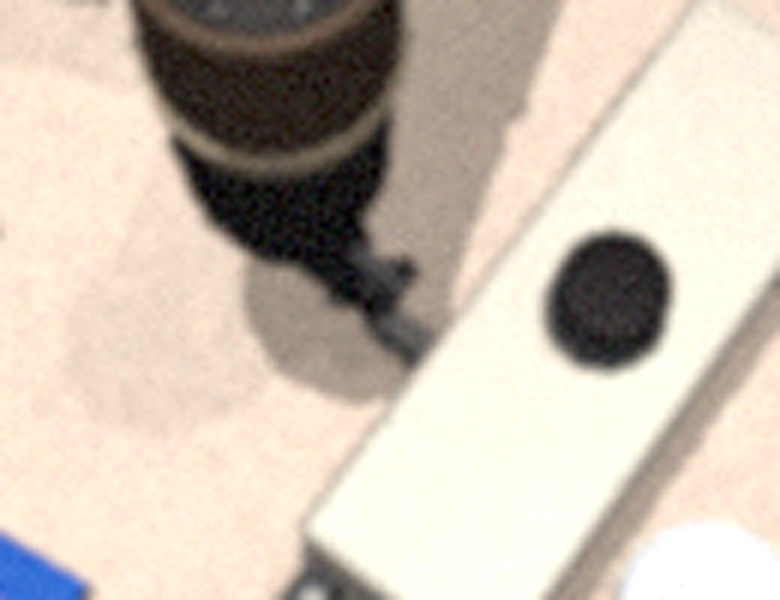

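Request:
drive_tool([
  {"x":0,"y":-4,"z":0,"spin":0,"grip":0.4},
  {"x":0,"y":-8,"z":0,"spin":0,"grip":0.4},
  {"x":0,"y":-11,"z":0,"spin":0,"grip":0.4},
  {"x":-0.3,"y":-14,"z":0,"spin":0,"grip":0.4},
  {"x":-0.6,"y":-17,"z":0,"spin":0,"grip":0.4},
  {"x":-0.9,"y":-20,"z":0,"spin":0,"grip":0.4},
  {"x":-1.2,"y":-23,"z":0,"spin":0,"grip":0.4},
  {"x":-1.4,"y":-26,"z":0,"spin":0,"grip":0.4},
  {"x":-1.4,"y":-26,"z":0,"spin":0,"grip":0.4},
])

```text
t: 13.65
tcp_pos: [0.5378, -0.0276, 0.1855]
orientation: [[0.026, -1.0, -0.016], [-1.0, -0.025, -0.006], [0.006, 0.016, -1.0]]
contact_force: [-11.5, -0.9, 9.7]
opening: 0.0512
```

```bash
python3 - <<'E'
from st import *
grab("wrist","w6")
im=load("w6")[0]; cv2.imwrite("pics/w6b.png",cv2.convertScaleAbs(im,alpha=1.8))
f=lambda x:print(x)
for t in("w5","w6"):
    im,d,T,K=load(t);P=cloud(d,T,K)
    m=(abs(P[...,2]-.048)<.005); m[:200]=0;m[300:]=0;m[:,:30]=0;m[:,180:]=0
    print(t,m.sum(),np.percentile(P[m][:,0],[1,50,99]).round(4),np.percentile(P[m][:,1],[2,50,98]).round(4))
    m=(abs(P[...,2]-.030)<.006); m[260:]=0;m[:,140:]=0
    print("top face",m.sum(),np.percentile(P[m][:,0],[.5,99]).round(4),np.percentile(P[m][:,1],[.5,99]).round(4))
E
```

```text
13.65 [ 0.5378 -0.0276  0.1855] az -88.54 F [-11.51  -0.87   9.74] op 0.0512 tilt [0.0057 0.016 ]
w5 2544 [0.544  0.5828 0.5972] [-0.0387 -0.0332 -0.0235]
top face 6795 [0.5661 0.6243] [-0.0728 -0.0281]
w6 2078 [0.5679 0.5958 0.6125] [-0.0375 -0.0331 -0.0252]
top face 7779 [0.5905 0.6488] [-0.0722 -0.0264]
```

View pics/w6b.png

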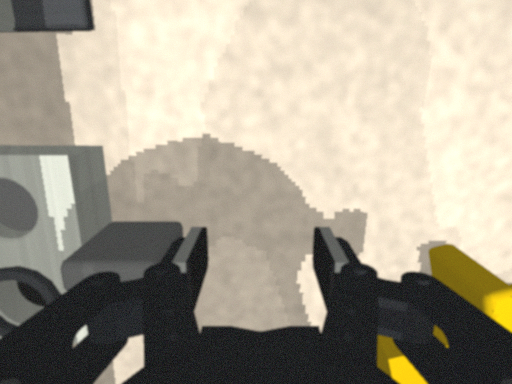

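```bash
cat >> meas.py <<'E'
def rear(t,v0=160,v1=205):
    """rear top edge of block in wrist view (tool x -> -y): fit plane z=.03 boundary"""
    im,d,T,K=load(t);P=cloud(d,T,K)
    m=(P[...,2]>.0245)&(P[...,2]<.045)
    pts=[]
    for v in range(v0,v1):
        # top face: height within 3mm of .031; first column from right where z median reaches
        z=P[v,:140,2]; zz=np.convolve(z,np.ones(3)/3,'same')
        k=np.nonzero((zz>.0275)&(zz<.036))[0]
        if len(k): pts.append(P[v,k.max(),:2])
    pts=np.array(pts); vx,vy,x0,y0=cv2.fitLine(pts.astype(np.float32),cv2.DIST_HUBER,0,.01,.01).ravel()
    yaw=np.rad2deg(np.arctan2(-vx/np.sign(vy),abs(vy)))
    print(t,"rear edge mean",pts.mean(0).round(4),"head",hd(pts.mean(0)),"yaw",yaw.round(2),"n",len(pts))
E
python3 - <<'E'
from meas import *
rear("w5");rear("w6")
E
```

```text
w5 rear edge mean [ 0.5994 -0.0617] head [-68. -58.] yaw 1.83 n 45
w6 rear edge mean [ 0.6144 -0.0604] head [-53.  -57.4] yaw 1.61 n 45
```

Request:
drive_tool([
  {"x":-0.3,"y":-3,"z":0,"spin":0,"grip":0.4},
  {"x":-0.6,"y":-6,"z":0,"spin":0,"grip":0.4},
  {"x":-1,"y":-9,"z":0,"spin":0,"grip":0.4},
  {"x":-1.4,"y":-12,"z":0,"spin":0,"grip":0.4},
  {"x":-1.8,"y":-15,"z":0,"spin":0,"grip":0.4},
  {"x":-2.2,"y":-18,"z":0,"spin":0,"grip":0.4},
  {"x":-2.5,"y":-20,"z":0,"spin":0,"grip":0.4},
  {"x":-2.5,"y":-20,"z":0,"spin":0,"grip":0.4},
])

```text
t: 14.7
tcp_pos: [0.5552, -0.0255, 0.1852]
orientation: [[0.024, -0.999, -0.022], [-1.0, -0.024, -0.007], [0.007, 0.022, -1.0]]
contact_force: [-13.3, -1.8, 12.1]
opening: 0.0513
```

```bash
python3 - <<'E'
from st import *
grab("wrist","w7"); rear("w7")
for t in("w5","w6","w7"):
    im,d,T,K=load(t);P=cloud(d,T,K)
    m=(abs(P[...,2]-.030)<.006); m[260:]=0;m[:,140:]=0
    print(t,"ymin",np.percentile(P[m][:,1],[.3,1,3]).round(4))
im=load("w7")[0]; cv2.imwrite("pics/w7b.png",cv2.convertScaleAbs(im,alpha=1.8))
E
```

```text
14.7 [ 0.5552 -0.0255  0.1852] az -88.61 F [-13.29  -1.83  12.11] op 0.0513 tilt [0.0069 0.0223]
w7 rear edge mean [ 0.6303 -0.0588] head [-37.  -56.4] yaw 1.07 n 45
w5 ymin [-0.0728 -0.0726 -0.0721]
w6 ymin [-0.0722 -0.072  -0.0717]
w7 ymin [-0.1257 -0.1246 -0.1227]
```

View pics/w7b.png

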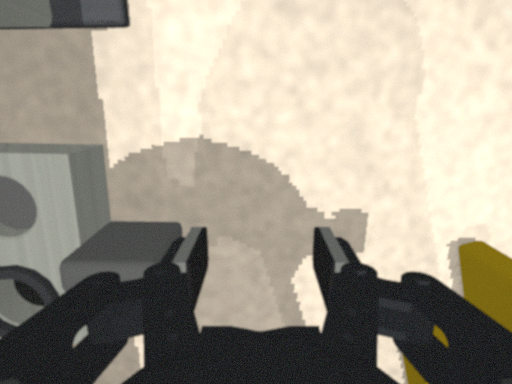

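Request:
drive_tool([
  {"x":-0.2,"y":-3,"z":0,"spin":0,"grip":0.4},
  {"x":-0.4,"y":-5.5,"z":0,"spin":0,"grip":0.4},
  {"x":-0.6,"y":-8,"z":0,"spin":0,"grip":0.4},
  {"x":-0.6,"y":-8,"z":0,"spin":0,"grip":0.4},
])

```text
t: 15.25
tcp_pos: [0.5606, -0.0256, 0.1851]
orientation: [[0.023, -0.999, -0.028], [-1.0, -0.023, -0.009], [0.008, 0.028, -1.0]]
contact_force: [-12.3, -0.7, 12.0]
opening: 0.051
```

```bash
python3 - <<'E'
from st import *
grab("wrist","w8"); rear("w8")
for t in("w5","w6","w7","w8"):
    im,d,T,K=load(t);P=cloud(d,T,K)
    m=(abs(P[...,2]-.030)<.006)&(P[...,1]>-.085); m[260:]=0;m[:,140:]=0
    print(t,"ymin",np.percentile(P[m][:,1],[.3,1,3]).round(4))
E
```

```text
15.25 [ 0.5606 -0.0256  0.1851] az -88.68 F [-12.34  -0.67  12.03] op 0.051 tilt [0.008  0.0285]
w8 rear edge mean [ 0.6351 -0.0594] head [-32.2 -57.1] yaw 0.68 n 45
w5 ymin [-0.0728 -0.0726 -0.0721]
w6 ymin [-0.0722 -0.072  -0.0717]
w7 ymin [-0.0712 -0.0711 -0.0708]
w8 ymin [-0.0713 -0.0711 -0.0709]
```

Request:
drive_tool([
  {"x":0,"y":4,"z":0,"spin":0,"grip":0.4},
  {"x":0,"y":12,"z":0,"spin":0,"grip":0.4},
  {"x":0,"y":22,"z":-20,"spin":0,"grip":0.4},
  {"x":0,"y":25,"z":-50,"spin":0,"grip":0.3},
  {"x":0,"y":25,"z":-85,"spin":10,"grip":0.1},
  {"x":0,"y":22,"z":-115,"spin":20,"grip":0},
  {"x":0,"y":18,"z":-130,"spin":30,"grip":0},
  {"x":0,"y":15,"z":-132,"spin":40,"grip":0},
  {"x":0,"y":12,"z":-132,"spin":50,"grip":0},
  {"x":0,"y":10,"z":-132,"spin":60,"grip":0},
  {"x":0,"y":10,"z":-132,"spin":70,"grip":0},
  {"x":0,"y":10,"z":-132,"spin":80,"grip":0},
  {"x":0,"y":10,"z":-132,"spin":89,"grip":0},
  {"x":0,"y":10,"z":-132,"spin":89,"grip":0},
  {"x":0,"y":10,"z":-132,"spin":89,"grip":0},
])

```text
t: 17.18
tcp_pos: [0.5543, -0.0246, 0.3173]
orientation: [[-0.999, -0.044, -0.028], [-0.044, 0.999, -0.009], [0.028, -0.007, -1.0]]
contact_force: [0.4, 0.5, -0.4]
opening: 0.0852
```

```bash
python3 - <<'E'
from st import *
grab("wrist","w9")
im=load("w9")[0]; cv2.imwrite("pics/w9b.png",cv2.convertScaleAbs(im,alpha=1.8))
grab("top","t9"); grab("side","s9")
E
```

```text
17.175 [ 0.5543 -0.0246  0.3173] az -177.49 F [ 0.35  0.49 -0.42] op 0.0852 tilt [ 0.0283 -0.0073]
```

View pics/w9b.png

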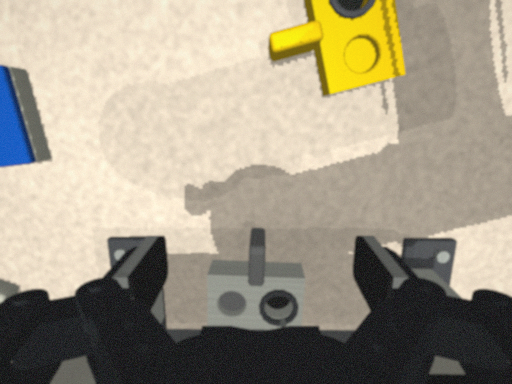

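```bash
python3 - <<'E'
from meas import *
im,d,T,K=load("w9");P=cloud(d,T,K)
cv2.imwrite("pics/w9c.png",cv2.convertScaleAbs(cv2.resize(im[255:335,200:310],None,fx=7,fy=7,interpolation=cv2.INTER_CUBIC),alpha=2.5))
x,y,yaw=fitblock("w9",.664,-.024,.02)
print("centre head",hd((x,y)),"mark(fit)",hd((x-.022*np.sin(yaw),y+.022*np.cos(yaw))))
print(P[305:328:2,270:294:3,2].round(3))
# needle expected pixel
for z in(.045,.06,.08): print(z,proj(np.array([.665,-.001,z]),T,K).round(1))
E
```

```text
w9 blk [ 0.6633 -0.0255  0.5075] size [0.0573 0.09  ] z 0.0309 handle lx,ly (np.float64(-0.0662), np.float64(-0.0291), np.float64(-0.0))
centre head [ -2.7 -24.4] mark(fit) [-2.  -2.4]
[[0.018 0.018 0.018 0.017 0.018 0.019 0.016 0.022]
 [0.016 0.017 0.017 0.018 0.018 0.018 0.02  0.026]
 [0.021 0.017 0.017 0.017 0.016 0.019 0.022 0.027]
 [0.024 0.019 0.019 0.019 0.02  0.021 0.026 0.028]
 [0.026 0.023 0.024 0.023 0.023 0.024 0.027 0.033]
 [0.029 0.027 0.026 0.026 0.026 0.029 0.03  0.035]
 [0.031 0.03  0.029 0.028 0.028 0.031 0.033 0.036]
 [0.035 0.032 0.033 0.031 0.05  0.034 0.035 0.036]
 [0.036 0.036 0.036 0.035 0.052 0.051 0.036 0.036]
 [0.036 0.036 0.036 0.036 0.054 0.055 0.036 0.031]
 [0.031 0.032 0.036 0.037 0.058 0.057 0.03  0.032]
 [0.031 0.03  0.03  0.031 0.059 0.218 0.218 0.218]]
0.045 [282.2 315.6]
0.06 [283.3 326.9]
0.08 [285. 344.]
```

View pics/w9c.png

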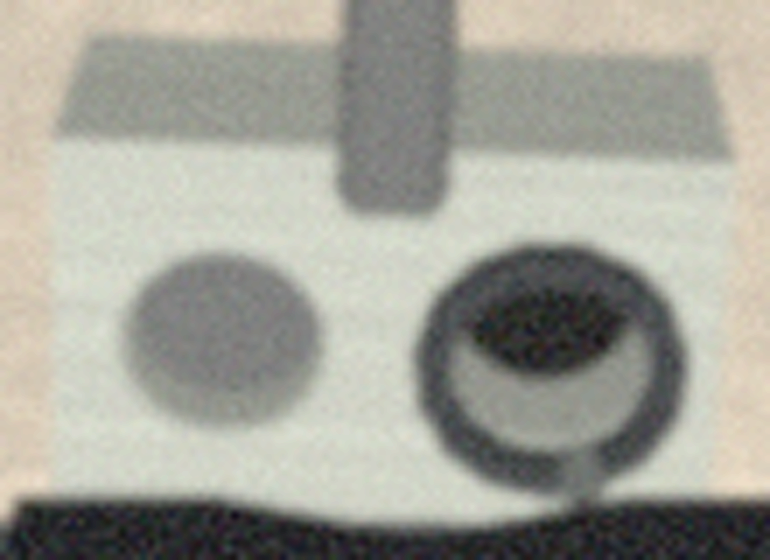

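```bash
python3 - <<'E'
from meas import *
im,d,T,K=load("w9");P=cloud(d,T,K)
f=lambda u,v,z:ray_z(u,v,z,T,K)
c=f(278.2,307.2,.035);print("collar",c.round(4),hd(c))
for v in(317.5,318.5,319.5): n=f(282.9,v,.045);print("needle",n.round(4),hd(n),"rel to collar",((n-c)[:2]*1000).round(1))
for v in range(317,328):
    r=P[v,278:290]; k=r[:,2]>.042; print(v,np.nonzero(k)[0]+278,r[k].round(4).tolist() if v<324 else "")
g=cv2.cvtColor(im,cv2.COLOR_BGR2GRAY); print(g[312:328,274:292])
E
```

```text
collar [ 0.6636 -0.0042  0.035 ] [-1.6 -3.1]
needle [ 6.669e-01 -3.000e-04  4.500e-02] [2.  0.6] rel to collar [3.4 3.9]
needle [ 6.68e-01 -2.00e-04  4.50e-02] [3.  0.7] rel to collar [4.4 4. ]
needle [ 6.69e-01 -1.00e-04  4.50e-02] [4.  0.7] rel to collar [5.4 4.1]
317 [] []
318 [282 283] [[0.6661, -0.0012, 0.0468], [0.666, -0.0004, 0.047]]
319 [281 282 283 284] [[0.6663, -0.0022, 0.048], [0.6646, -0.0015, 0.0503], [0.6649, -0.0006, 0.0498], [0.6659, 0.0004, 0.0484]]
320 [281 282 283 284 285] [[0.6653, -0.0024, 0.0507], [0.6655, -0.0015, 0.0504], [0.6656, -0.0006, 0.0502], [0.6646, 0.0001, 0.0515], [0.6663, 0.0013, 0.0492]]
321 [281 282 283 284 285] [[0.6663, -0.0024, 0.0508], [0.6652, -0.0016, 0.0522], [0.6648, -0.0008, 0.0526], [0.6649, 0.0001, 0.0525], [0.6657, 0.0011, 0.0514]]
322 [281 282 283 284 285] [[0.6658, -0.0025, 0.0528], [0.6653, -0.0017, 0.0534], [0.665, -0.0009, 0.0538], [0.6652, 0.0, 0.0533], [0.6652, 0.0009, 0.0534]]
323 [281 282 283 284 285] [[0.666, -0.0026, 0.0538], [0.6662, -0.0017, 0.0535], [0.6654, -0.0009, 0.0545], [0.6656, 0.0, 0.0542], [0.6652, 0.0008, 0.05
[... 357 characters left out ...]
61 54 41 33 29]
 [62 62 63 62 63 61 61 61 61 63 61 62 57 55 44 33 29 30]
 [66 66 65 66 65 65 65 63 60 63 58 53 46 40 27 26 31 27]
 [56 59 62 60 62 61 58 58 57 52 47 40 31 29 26 31 28 32]
 [38 46 44 45 50 48 47 48 48 47 43 34 26 32 29 31 31 36]
 [30 27 29 30 29 37 40 41 47 48 42 38 32 26 32 29 37 44]
 [29 31 27 30 30 31 40 45 46 47 45 40 33 34 37 42 49 60]
 [34 30 31 28 30 36 41 45 45 46 45 44 40 39 48 58 65 74]
 [32 33 29 35 33 35 40 47 44 46 45 44 48 58 66 73 77 81]
 [43 40 40 38 37 40 44 45 43 46 48 49 60 70 78 79 79 83]
 [63 63 55 50 49 50 51 47 47 46 46 49 63 68 72 70 69 69]
 [79 74 71 68 64 62 56 50 39 36 42 45 52 53 51 49 45 46]
 [80 79 74 68 64 63 50 44 34 28 31 30 34 34 29 24 27 26]]
```

```bash
python3 - <<'E'
from st import *
got(.540,-.052,.3173,-87.7,L=.155)
E
```

```text
17.325 [ 0.5544 -0.0247  0.3173] az -177.6 F [-0.07 -0.72 -0.63] op 0.0851 tilt [ 0.0285 -0.0074]
tip now [ 0.55   -0.026   0.1624] got [ 5.400e-01 -5.200e-02  3.173e-01 -8.770e+01] -> [ 11.1 -25.6   0.5] spin -89.9
```

Request:
drive_tool([
  {"x":5,"y":-4,"z":0,"spin":-10,"grip":0},
  {"x":11,"y":-9,"z":0,"spin":-20,"grip":0},
  {"x":11,"y":-13,"z":0,"spin":-30,"grip":0},
  {"x":11,"y":-17,"z":0,"spin":-40,"grip":0},
  {"x":11,"y":-21,"z":0,"spin":-50,"grip":0},
  {"x":11,"y":-25,"z":0,"spin":-60,"grip":0},
  {"x":11,"y":-25.5,"z":0,"spin":-70,"grip":0},
  {"x":11,"y":-25.5,"z":0,"spin":-80,"grip":0},
  {"x":11,"y":-25.5,"z":0,"spin":-89.5,"grip":0},
  {"x":11,"y":-25.5,"z":0,"spin":-89.9,"grip":0},
  {"x":11,"y":-25.5,"z":0,"spin":-89.9,"grip":0},
])

```text
t: 18.7
tcp_pos: [0.5444, -0.0506, 0.3178]
orientation: [[0.037, -0.999, -0.028], [-0.999, -0.037, -0.009], [0.008, 0.028, -1.0]]
contact_force: [1.4, -0.2, 1.1]
opening: 0.0854
```

```bash
python3 - <<'E'
from st import *
got(.545,-.052,.178,-87.7)
E
```

```text
18.7 [ 0.5444 -0.0506  0.3178] az -87.85 F [ 1.39 -0.15  1.08] op 0.0854 tilt [0.0075 0.0284]
tip now [ 0.5401 -0.0519  0.1629] got [ 5.45e-01 -5.20e-02  1.78e-01 -8.77e+01] -> [ -0.8  -8.9 139.6] spin -0.15
```

Request:
drive_tool([
  {"x":0,"y":-2,"z":30,"spin":0,"grip":0},
  {"x":0,"y":-4,"z":65,"spin":0,"grip":0},
  {"x":-0.5,"y":-7,"z":100,"spin":0,"grip":0},
  {"x":-0.8,"y":-9,"z":128,"spin":0,"grip":0},
  {"x":-0.8,"y":-9,"z":139,"spin":0,"grip":0},
  {"x":-0.8,"y":-9,"z":139,"spin":0,"grip":0},
])

```text
t: 19.45
tcp_pos: [0.5495, -0.0506, 0.1783]
orientation: [[0.037, -0.999, -0.029], [-0.999, -0.036, -0.009], [0.008, 0.03, -1.0]]
contact_force: [0.0, -0.1, 0.7]
opening: 0.0856
```

```bash
python3 - <<'E'
from st import *
got(.562,-.0513,.178,-87.7)
grab("wrist","w10");rear("w10"); im=load("w10")[0]; cv2.imwrite("pics/w10b.png",cv2.convertScaleAbs(im,alpha=1.8))
E
```

```text
19.45 [ 0.5495 -0.0506  0.1783] az -87.9 F [ 0.03 -0.13  0.73] op 0.0856 tilt [0.0079 0.0295]
tip now [ 0.5449 -0.052   0.0234] got [ 5.62e-01 -5.13e-02  1.78e-01 -8.77e+01] -> [ -0.1 -17.1  -0.2] spin -0.2Traceback (most recent call last):
  File "<stdin>", line 3, in <module>
  File "meas.py", line 46, in rear
    pts=np.array(pts); vx,vy,x0,y0=cv2.fitLine(pts.astype(np.float32),cv2.DIST_HUBER,0,.01,.01).ravel()
                                   ~~~~~~~~~~~^^^^^^^^^^^^^^^^^^^^^^^^^^^^^^^^^^^^^^^^^^^^^^^^^
cv2.error: OpenCV(4.12.0) /io/opencv/modules/imgproc/src/linefit.cpp:618: error: (-215:Assertion failed) npoints2 >= 0 || npoints3 >= 0 in function 'fitLine'
```

```bash
python3 - <<'E'
from meas import *
im=load("w10")[0]; cv2.imwrite("pics/w10b.png",cv2.convertScaleAbs(im,alpha=1.8))
E
```

```text
(no output)
```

View pics/w10b.png

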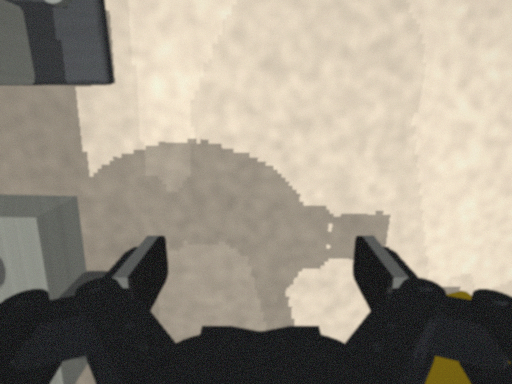

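Request:
drive_tool([
  {"x":0,"y":-5,"z":0,"spin":0,"grip":0},
  {"x":0,"y":-12,"z":0,"spin":0,"grip":0},
  {"x":0,"y":-17,"z":0,"spin":0,"grip":0},
  {"x":0,"y":-17,"z":0,"spin":0,"grip":0},
])

```text
t: 20.0
tcp_pos: [0.5663, -0.0502, 0.1777]
orientation: [[0.036, -0.999, -0.03], [-0.999, -0.036, -0.009], [0.008, 0.03, -1.0]]
contact_force: [0.5, -1.5, -17.5]
opening: 0.0853
```

```bash
python3 - <<'E'
from st import *
grab("wrist","w11"); rear("w11",200,260); im=load("w11")[0]; cv2.imwrite("pics/w11b.png",cv2.convertScaleAbs(im,alpha=1.8))
E
```

```text
20.0 [ 0.5663 -0.0502  0.1777] az -87.94 F [  0.47  -1.51 -17.46] op 0.0853 tilt [0.0078 0.0304]
w11 rear edge mean [ 0.629  -0.0632] head [-38.5 -60.7] yaw 77.11 n 46
```

View pics/w11b.png

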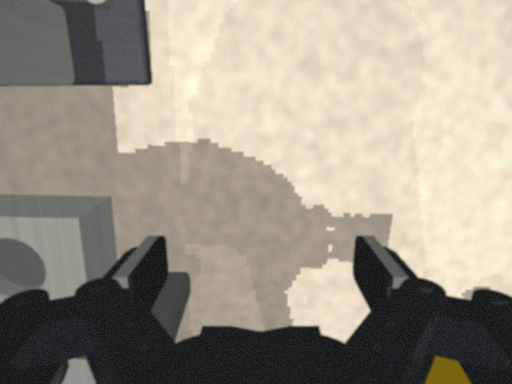

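Request:
drive_tool([
  {"x":0,"y":2,"z":0,"spin":0,"grip":0},
  {"x":0,"y":4,"z":0,"spin":0,"grip":0},
])

```text
t: 20.3
tcp_pos: [0.563, -0.05, 0.1776]
orientation: [[0.036, -0.999, -0.028], [-0.999, -0.036, -0.009], [0.008, 0.029, -1.0]]
contact_force: [5.3, 0.0, -19.2]
opening: 0.0855
```

```bash
python3 - <<'E'
from st import *
rear("w11",205,235)
E
```

```text
20.3 [ 0.563  -0.05    0.1776] az -87.91 F [  5.34   0.03 -19.2 ] op 0.0855 tilt [0.0076 0.0285]
w11 rear edge mean [ 0.6359 -0.0675] head [-31.7 -65.3] yaw -2.42 n 21
```

```bash
python3 - <<'E'
from st import *
print(s["wrist_torque"],s["joint_efforts"].round(2),s["joint_positions"].round(3))
grab("side","s12");grab("top","t12")
print(ctrl.sense()["contact_force"],ctrl.sense()["wrist_torque"])
im=load("s12")[0]
cv2.imwrite("pics/s12c.png",cv2.convertScaleAbs(cv2.resize(im[120:300,180:420],None,fx=3.2,fy=3.2,interpolation=cv2.INTER_CUBIC),alpha=1.5))
im=load("t12")[0]
cv2.imwrite("pics/t12c.png",cv2.convertScaleAbs(cv2.resize(im[120:300,180:420],None,fx=3.2,fy=3.2,interpolation=cv2.INTER_CUBIC),alpha=1.8))
E
```

```text
20.3 [ 0.563  -0.05    0.1776] az -87.91 F [  5.34   0.03 -19.2 ] op 0.0855 tilt [0.0076 0.0285]
[ 0.2266344  -0.35266596 -0.00282426] [ -0.51 -65.14  22.2    6.    -0.66  -0.  ] [ 0.258  0.436 -0.478  0.002 -0.687 -0.223]
[  4.62054882   1.38744043 -19.19777385] [ 0.34695206 -0.12094543 -0.02519568]
```

View pics/s12c.png

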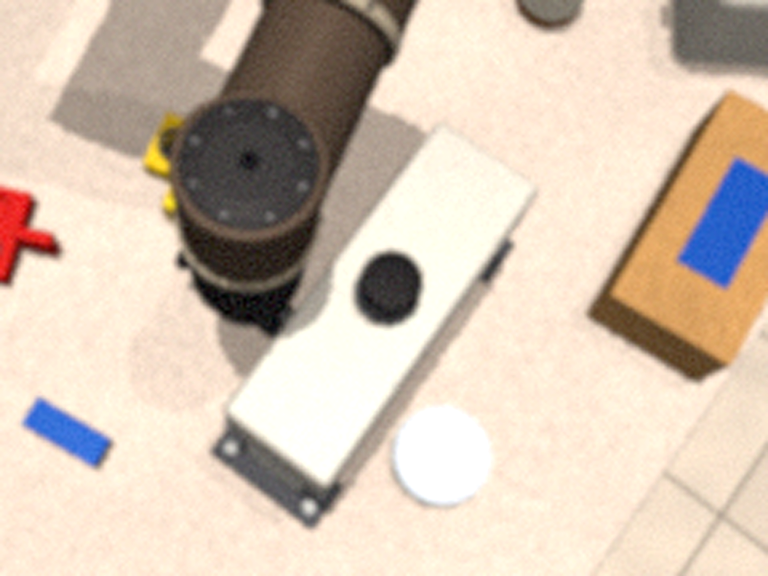

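View pics/t12c.png

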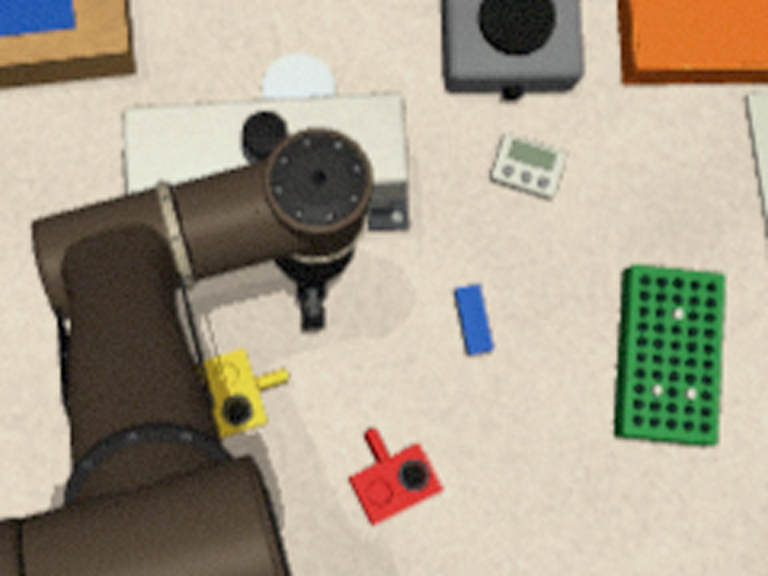

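Request:
drive_tool([
  {"x":1,"y":3,"z":0,"spin":0,"grip":0},
  {"x":2,"y":6,"z":0.5,"spin":0,"grip":0},
])

```text
t: 20.65
tcp_pos: [0.5575, -0.0518, 0.1776]
orientation: [[0.037, -0.999, -0.027], [-0.999, -0.037, -0.008], [0.007, 0.028, -1.0]]
contact_force: [3.1, 0.6, -12.7]
opening: 0.0856
```

```bash
python3 - <<'E'
from st import *
print(s["wrist_torque"],s["joint_efforts"].round(2))
grab("wrist","w12"); rear("w12",210,240); im=load("w12")[0]; cv2.imwrite("pics/w12b.png",cv2.convertScaleAbs(im,alpha=1.8))
E
```

```text
20.65 [ 0.5575 -0.0518  0.1776] az -87.86 F [  3.09   0.62 -12.69] op 0.0856 tilt [0.0073 0.0275]
[ 0.35405815 -0.12874527  0.0738728 ] [-7.500e-01 -6.017e+01  2.130e+01  5.600e+00 -2.600e-01 -6.000e-02]
w12 rear edge mean [ 0.6361 -0.067 ] head [-31.5 -64.8] yaw 3.01 n 24
```

View pics/w12b.png

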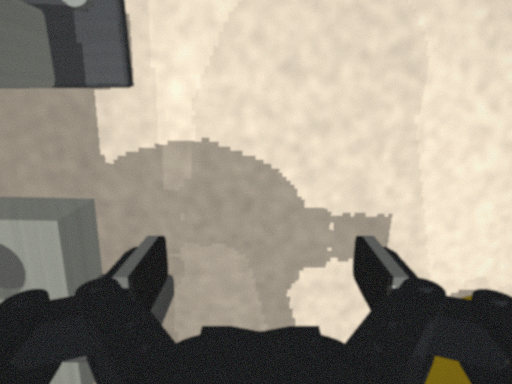

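Request:
drive_tool([
  {"x":0,"y":6,"z":0,"spin":0,"grip":0},
  {"x":0,"y":12,"z":0,"spin":0,"grip":0},
  {"x":0,"y":12,"z":0,"spin":0,"grip":0},
])

```text
t: 21.08
tcp_pos: [0.5451, -0.0525, 0.1793]
orientation: [[0.037, -0.999, -0.025], [-0.999, -0.037, -0.008], [0.007, 0.026, -1.0]]
contact_force: [0.3, -0.1, 0.6]
opening: 0.0856
```

```bash
python3 - <<'E'
from st import *
print(s["wrist_torque"],s["joint_efforts"].round(2))
E
```

```text
21.075 [ 0.5451 -0.0525  0.1793] az -87.86 F [ 0.31 -0.13  0.58] op 0.0856 tilt [0.0071 0.0256]
[ 0.00321233 -0.09922385  0.01431895] [ 3.000e-02 -5.159e+01  1.834e+01  4.370e+00 -7.000e-02 -2.000e-02]
```

Request:
drive_tool([
  {"x":0,"y":0,"z":3,"spin":0,"grip":0.15},
  {"x":0,"y":0,"z":5,"spin":0,"grip":0.15},
  {"x":0,"y":-6,"z":5,"spin":0,"grip":0.15},
  {"x":-0.5,"y":-13,"z":5,"spin":0,"grip":0.15},
  {"x":-1,"y":-20,"z":5,"spin":0,"grip":0.15},
  {"x":-1,"y":-21,"z":5,"spin":0,"grip":0.15},
  {"x":-1,"y":-21,"z":5,"spin":0,"grip":0.15},
])

```text
t: 21.95
tcp_pos: [0.5659, -0.0507, 0.1736]
orientation: [[0.037, -0.999, -0.026], [-0.999, -0.037, -0.008], [0.007, 0.026, -1.0]]
contact_force: [-0.1, 0.1, 0.0]
opening: 0.0724
```

```bash
python3 - <<'E'
from st import *
got(.562,-.0513,.174,-87.7)
grab("wrist","w13"); rear("w13",210,240); im=load("w13")[0]; cv2.imwrite("pics/w13b.png",cv2.convertScaleAbs(im,alpha=1.8))
E
```

```text
21.95 [ 0.5659 -0.0507  0.1736] az -87.87 F [-0.07  0.08  0.03] op 0.0724 tilt [0.0071 0.0259]
tip now [ 0.5619 -0.052   0.0187] got [ 5.62e-01 -5.13e-02  1.74e-01 -8.77e+01] -> [-0.7 -0.1 -0.4] spin -0.17
w13 rear edge mean [ 0.6362 -0.0674] head [-31.4 -65.2] yaw 0.1 n 22
```

View pics/w13b.png

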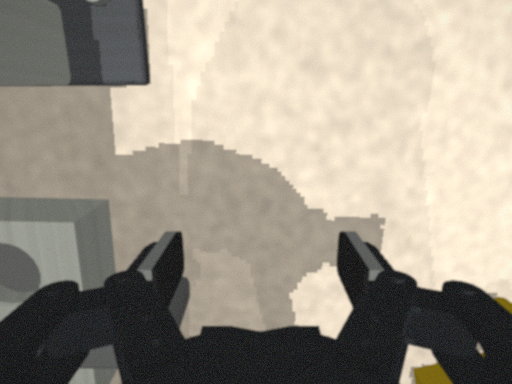

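Request:
drive_tool([
  {"x":-3,"y":0,"z":0,"spin":0,"grip":0.15},
  {"x":-6,"y":0,"z":0,"spin":0,"grip":0.15},
  {"x":-8,"y":0,"z":0,"spin":0,"grip":0.15},
  {"x":-10,"y":0,"z":0,"spin":0,"grip":0.15},
  {"x":-12,"y":0,"z":0,"spin":0,"grip":0.15},
  {"x":-13,"y":0,"z":0,"spin":0,"grip":0.15},
  {"x":-13,"y":0,"z":0,"spin":0,"grip":0.15},
])

```text
t: 22.88
tcp_pos: [0.5653, -0.0377, 0.1736]
orientation: [[0.037, -0.999, -0.026], [-0.999, -0.037, -0.008], [0.007, 0.026, -1.0]]
contact_force: [-0.8, -2.5, 1.4]
opening: 0.0725
```

```bash
python3 - <<'E'
from st import *
grab("wrist","w14"); rear("w14",205,240); im=load("w14")[0]; cv2.imwrite("pics/w14b.png",cv2.convertScaleAbs(im,alpha=1.8))
E
```

```text
22.875 [ 0.5653 -0.0377  0.1736] az -87.86 F [-0.79 -2.5   1.4 ] op 0.0725 tilt [0.0071 0.0259]
w14 rear edge mean [ 0.6308 -0.0572] head [-36.4 -54.8] yaw -6.68 n 35
```

View pics/w14b.png

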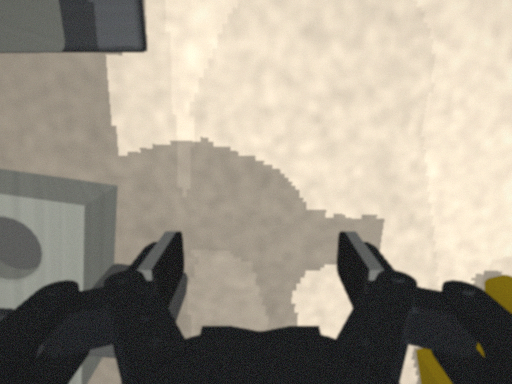

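```bash
python3 - <<'E'
from meas import *
for t,(u,v) in (("w13",(75.5,222)),("w14",(85,205))):
    im,d,T,K=load(t);P=cloud(d,T,K)
    g=cv2.convertScaleAbs(cv2.resize(im[150:310,0:140],None,fx=4,fy=4,interpolation=cv2.INTER_CUBIC),alpha=2.2); cv2.imwrite(f"pics/{t}c.png",g)
    print(t,ray_z(u,v,.03,T,K).round(4))
a=cv2.imread("pics/w13c.png");b=cv2.imread("pics/w14c.png");cv2.imwrite("pics/cmp.png",cv2.resize(np.hstack([a,b]),None,fx=.7,fy=.7))
E
```

```text
w13 [ 0.635 -0.071  0.03 ]
w14 [ 0.63  -0.065  0.03 ]
```

View pics/cmp.png

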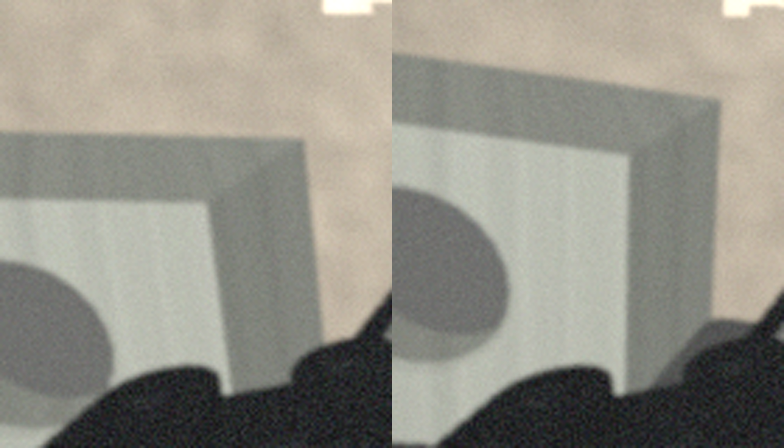

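Request:
drive_tool([
  {"x":-1.5,"y":0,"z":0,"spin":0,"grip":0.15},
  {"x":-3,"y":0,"z":0,"spin":0,"grip":0.15},
  {"x":-3.5,"y":0,"z":0,"spin":0,"grip":0.15},
  {"x":-3.5,"y":0,"z":0,"spin":0,"grip":0.15},
  {"x":0,"y":0,"z":0,"spin":0,"grip":0.15},
  {"x":5,"y":0,"z":0,"spin":0,"grip":0.15},
  {"x":5,"y":10,"z":0,"spin":0,"grip":0.15},
  {"x":5,"y":20,"z":0,"spin":0,"grip":0.15},
])

```text
t: 23.92
tcp_pos: [0.5446, -0.0436, 0.174]
orientation: [[0.037, -0.999, -0.026], [-0.999, -0.037, -0.008], [0.007, 0.026, -1.0]]
contact_force: [0.4, -0.6, -0.1]
opening: 0.0724
```

```bash
python3 - <<'E'
from st import *
got(.550,-.026,.3173,-177.6)
E
```

```text
23.925 [ 0.5446 -0.0436  0.174 ] az -87.89 F [ 0.39 -0.59 -0.1 ] op 0.0724 tilt [0.007  0.0262]
tip now [ 0.5405 -0.0448  0.0191] got [ 5.500e-01 -2.600e-02  3.173e-01 -1.776e+02] -> [ -17.5   -6.4 -143.6] spin 89.71
```

Request:
drive_tool([
  {"x":0,"y":0,"z":-20,"spin":0,"grip":0.15},
  {"x":0,"y":0,"z":-50,"spin":0,"grip":0.1},
  {"x":0,"y":0,"z":-85,"spin":0,"grip":0},
  {"x":-3,"y":0,"z":-115,"spin":10,"grip":0},
  {"x":-6,"y":0,"z":-135,"spin":20,"grip":0},
  {"x":-9,"y":0,"z":-143.6,"spin":30,"grip":0},
  {"x":-12,"y":0,"z":-143.6,"spin":40,"grip":0},
  {"x":-15,"y":0,"z":-143.6,"spin":50,"grip":0},
  {"x":-17.5,"y":-3,"z":-143.6,"spin":60,"grip":0},
  {"x":-17.5,"y":-6,"z":-143.6,"spin":70,"grip":0},
  {"x":-17.5,"y":-9,"z":-143.6,"spin":80,"grip":0},
  {"x":-17.5,"y":-12,"z":-143.6,"spin":89.7,"grip":0},
  {"x":-17.5,"y":-12,"z":-143.6,"spin":89.7,"grip":0},
  {"x":-17.5,"y":-12,"z":-143.6,"spin":89.7,"grip":0},
])

```text
t: 25.68
tcp_pos: [0.5592, -0.0245, 0.3171]
orientation: [[-0.999, -0.046, -0.026], [-0.046, 0.999, -0.008], [0.026, -0.007, -1.0]]
contact_force: [0.8, 0.2, 0.1]
opening: 0.085
```

```bash
python3 - <<'E'
from st import *
grab("wrist","w15")
im,d,T,K=load("w15"); P=cloud(d,T,K)
fitblock("w15",.666,-.022,-.15)
cv2.imwrite("pics/w15c.png",cv2.convertScaleAbs(cv2.resize(im[255:335,200:310],None,fx=7,fy=7,interpolation=cv2.INTER_CUBIC),alpha=2.5))
m=(P[...,2]>.042)&(P[...,2]<.08);m[:290]=0;m[335:]=0;m[:,:265]=0;m[:,300:]=0
for v in range(300,330):
    k=np.nonzero(m[v])[0]
    if len(k): print(v,k.min(),k.max(),P[v,k].mean(0).round(4))
E
```

```text
25.675 [ 0.5592 -0.0245  0.3171] az -177.38 F [0.76 0.23 0.1 ] op 0.085 tilt [ 0.0264 -0.0067]
w15 blk [ 0.6655 -0.0228 -9.7188] size [0.0903 0.0621] z 0.0309 handle lx,ly (np.float64(-0.0686), np.float64(-0.031), np.float64(-0.0004))
313 282 283 [ 0.6655 -0.0008  0.048 ]
314 281 284 [ 0.6654 -0.0009  0.0494]
315 280 285 [ 0.6657 -0.0009  0.0504]
316 280 285 [ 0.6657 -0.001   0.0518]
317 280 285 [ 0.6657 -0.0011  0.0532]
318 281 285 [ 0.6651 -0.0008  0.0553]
319 281 285 [ 0.6656 -0.0009  0.056 ]
320 281 286 [ 6.656e-01 -5.000e-04  5.730e-02]
321 281 286 [ 6.653e-01 -6.000e-04  5.890e-02]
322 281 286 [ 0.6655 -0.0007  0.0599]
```

View pics/w15c.png

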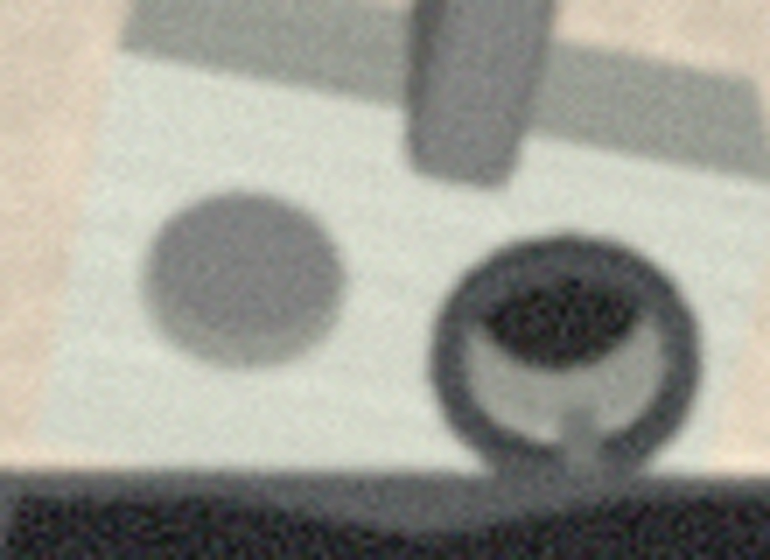

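```bash
python3 - <<'E'
from meas import *
im,d,T,K=load("w15")
for v in(306,306.7,307.5):print(ray_z(280.4,v,.035,T,K).round(4))
# predicted needle tip pixel & collar predicted outline for mark=needle
for p in((.6675,-.0009,.045),(.6675,-.0009,.035)): print(proj(np.array(p),T,K).round(1))
th=np.linspace(0,2*np.pi,73); 
big=cv2.convertScaleAbs(cv2.resize(im[255:335,200:310],None,fx=7,fy=7,interpolation=cv2.INTER_CUBIC),alpha=2.5)
for c,col in(((.6692,-.0011),(0,0,255)),((.6675,-.0009),(0,255,0))):
  for t in th:
    q=proj(np.array([c[0]+.0185*np.cos(t),c[1]+.0185*np.sin(t),.035]),T,K); cv2.circle(big,tuple(int(round((a-o+.5)*7)) for a,o in zip(q,(200,255))),2,col,-1)
cv2.imwrite("pics/w15o.png",big)
E
```

```text
[ 0.6675 -0.0018  0.035 ]
[ 0.6682 -0.0017  0.035 ]
[ 0.6691 -0.0017  0.035 ]
[282.  312.9]
[281.3 306. ]
```

View pics/w15o.png

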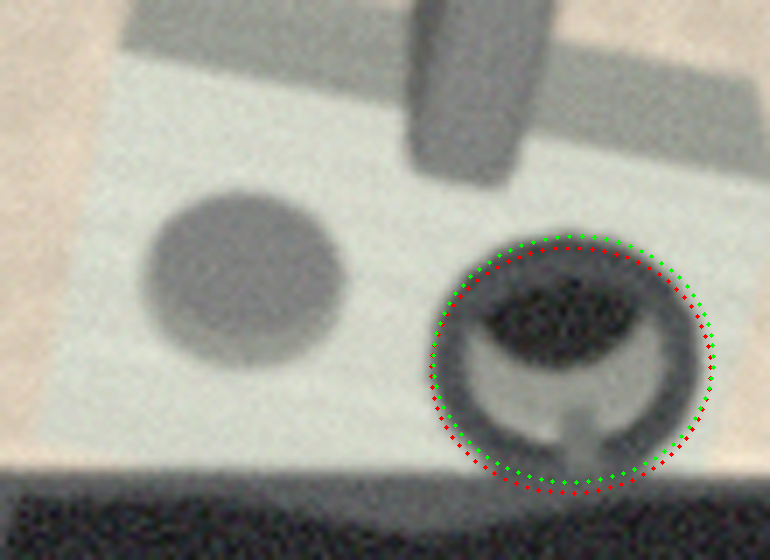

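```bash
python3 - <<'E'
from st import *
got(.6662,-.001,.448,-177.4,L=.173)
E
```

```text
25.725 [ 0.5593 -0.0245  0.3171] az -177.42 F [-0.99  0.26 -0.  ] op 0.0855 tilt [ 0.0263 -0.0067]
tip now [ 0.5548 -0.0259  0.1442] got [ 6.662e-01 -1.000e-03  4.480e-01 -1.774e+02] -> [-109.    19.  -133.9] spin -0.02
```

Request:
drive_tool([
  {"x":0,"y":0,"z":-30,"spin":0,"grip":0.5},
  {"x":0,"y":0,"z":-70,"spin":0,"grip":1},
  {"x":0,"y":2,"z":-110,"spin":0,"grip":1},
  {"x":-10,"y":5,"z":-134,"spin":0,"grip":1},
  {"x":-40,"y":9,"z":-134,"spin":0,"grip":1},
  {"x":-75,"y":14,"z":-134,"spin":0,"grip":1},
  {"x":-100,"y":18,"z":-134,"spin":0,"grip":1},
  {"x":-109,"y":19,"z":-134,"spin":0,"grip":1},
  {"x":-109,"y":19,"z":-134,"spin":0,"grip":1},
  {"x":-109,"y":19,"z":-134,"spin":0,"grip":1},
], grip_force=40)

```text
t: 26.98
tcp_pos: [0.67, 0.0002, 0.4484]
orientation: [[-0.999, -0.046, -0.026], [-0.045, 0.999, -0.008], [0.026, -0.007, -1.0]]
contact_force: [0.0, 0.6, -0.3]
opening: 0.0002
```

```bash
python3 - <<'E'
from st import *
got(.6662,-.001,.434,-177.4,L=.173)
z=[]
for i in range(6):
    ctrl.get_image("side"); z.append(ctrl.sense()["contact_force"])
z=np.array(z);print(z.round(2),z.mean(0))
grab("wrist","w16");grab("side","s16")
im=load("w16")[0]; cv2.imwrite("pics/w16b.png",cv2.convertScaleAbs(im,alpha=1.8))
E
```

```text
26.975 [6.700e-01 2.000e-04 4.484e-01] az -177.4 F [ 0.01  0.58 -0.32] op 0.0002 tilt [ 0.0262 -0.0066]
tip now [ 0.6655 -0.0011  0.2755] got [ 6.662e-01 -1.000e-03  4.340e-01 -1.774e+02] -> [-1.1  0.2 14.4] spin 0.0
[[ 0.7  -1.02 -0.19]
 [-0.23  0.07  0.32]
 [-0.17 -1.53  0.06]
 [ 0.22 -0.23 -0.02]
 [ 0.12 -0.05 -0.17]
 [-0.41 -0.26 -0.02]] [ 0.03798914 -0.50423388 -0.00119939]
```

View pics/w16b.png

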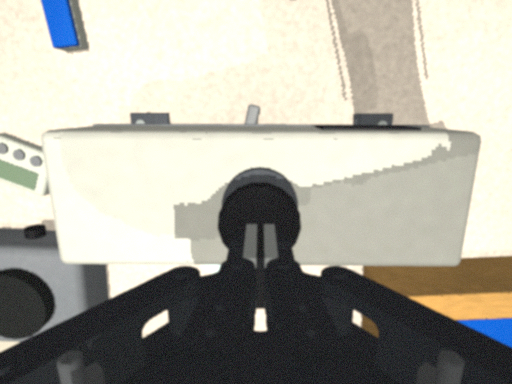

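View pics/s16.png

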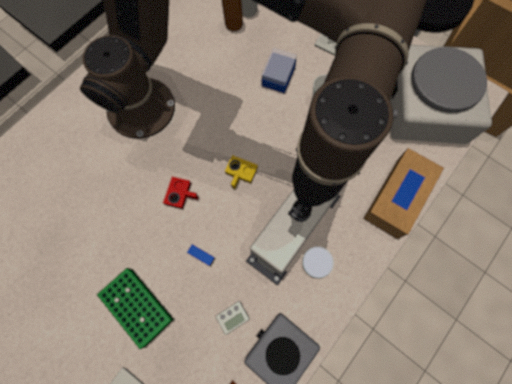

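Request:
drive_tool([
  {"x":-0.5,"y":0,"z":5,"spin":0,"grip":1},
  {"x":-1,"y":0,"z":11,"spin":0,"grip":1},
  {"x":-1,"y":0,"z":16,"spin":0,"grip":1},
  {"x":-1,"y":0,"z":20,"spin":0,"grip":1},
  {"x":-1,"y":0,"z":24,"spin":0,"grip":1},
  {"x":-1,"y":0,"z":28,"spin":0,"grip":1},
  {"x":-1,"y":0,"z":32,"spin":0,"grip":1},
  {"x":-1,"y":0,"z":36,"spin":0,"grip":1},
  {"x":-1,"y":0,"z":39,"spin":0,"grip":1},
  {"x":-1,"y":0,"z":39,"spin":0,"grip":1},
])

```text
t: 28.62
tcp_pos: [0.6708, 0.0002, 0.4093]
orientation: [[-0.999, -0.045, -0.025], [-0.045, 0.999, -0.008], [0.025, -0.007, -1.0]]
contact_force: [1.3, 1.1, 3.0]
opening: 0.0002
```

```bash
cat > fz.py <<'E'
from st import *
z=[]
for i in range(5):
    ctrl.get_image("side"); z.append(ctrl.sense()["contact_force"])
z=np.array(z);print("F mean",z.mean(0).round(2),"sd",z.std(0).round(2),"tipz(173)",(s["tcp_pos"]+R[:,2]*.173).round(4), "t",ctrl.sense()["t"])
E
python3 fz.py
```

```text
28.625 [6.708e-01 2.000e-04 4.093e-01] az -177.41 F [1.26 1.11 3.03] op 0.0002 tilt [ 0.0254 -0.0066]
F mean [1.2  0.73 2.38] sd [0.38 0.76 0.4 ] tipz(173) [ 0.6664 -0.0012  0.2363] t 28.875
```

Request:
drive_tool([
  {"x":0,"y":0,"z":2,"spin":0,"grip":1},
  {"x":0,"y":0,"z":4,"spin":0,"grip":1},
  {"x":0,"y":0,"z":6,"spin":0,"grip":1},
  {"x":0,"y":0,"z":6,"spin":0,"grip":1},
])

```text
t: 29.38
tcp_pos: [0.6707, 0.0002, 0.4034]
orientation: [[-0.999, -0.045, -0.025], [-0.045, 0.999, -0.008], [0.025, -0.007, -1.0]]
contact_force: [2.2, 1.0, 3.7]
opening: 0.0
```

```bash
python3 fz.py
```

```text
29.375 [6.707e-01 2.000e-04 4.034e-01] az -177.41 F [2.19 1.05 3.66] op 0.0 tilt [ 0.0251 -0.0065]
F mean [2.25 1.34 3.05] sd [0.56 0.52 0.66] tipz(173) [ 0.6664 -0.0012  0.2305] t 29.625
```

Request:
drive_tool([
  {"x":0,"y":0,"z":1,"spin":0,"grip":1},
  {"x":0,"y":0,"z":2,"spin":0,"grip":1},
  {"x":0,"y":0,"z":2.5,"spin":0,"grip":1},
  {"x":0,"y":0,"z":2.5,"spin":0,"grip":1},
])

```text
t: 30.12
tcp_pos: [0.6706, 0.0001, 0.4012]
orientation: [[-0.999, -0.045, -0.025], [-0.045, 0.999, -0.008], [0.025, -0.006, -1.0]]
contact_force: [2.4, 1.3, 3.0]
opening: -0.0001
```

```bash
python3 fz.py
```

```text
30.125 [6.706e-01 1.000e-04 4.012e-01] az -177.41 F [2.41 1.27 2.99] op -0.0001 tilt [ 0.0248 -0.0065]
F mean [2.48 1.38 3.12] sd [0.28 0.48 0.45] tipz(173) [ 0.6664 -0.0012  0.2282] t 30.375
```

Request:
drive_tool([
  {"x":0,"y":0,"z":0.8,"spin":0,"grip":1},
  {"x":0,"y":0,"z":1.5,"spin":0,"grip":1},
  {"x":0,"y":0,"z":1.7,"spin":0,"grip":1},
])

```text
t: 30.75
tcp_pos: [0.6706, 0.0001, 0.3997]
orientation: [[-0.999, -0.045, -0.024], [-0.045, 0.999, -0.008], [0.025, -0.006, -1.0]]
contact_force: [2.0, 1.5, 4.1]
opening: -0.0
```

```bash
python3 fz.py
```

```text
30.75 [6.706e-01 1.000e-04 3.997e-01] az -177.41 F [2.   1.52 4.06] op -0.0 tilt [ 0.0246 -0.0065]
F mean [1.9  1.31 4.58] sd [0.26 0.42 0.27] tipz(173) [ 0.6664 -0.0012  0.2267] t 31.0
```

Request:
drive_tool([
  {"x":0,"y":0,"z":0.7,"spin":0,"grip":1},
  {"x":0,"y":0,"z":1.4,"spin":0,"grip":1},
  {"x":0,"y":0,"z":1.4,"spin":0,"grip":1},
])

```text
t: 31.38
tcp_pos: [0.6705, 0.0001, 0.3984]
orientation: [[-0.999, -0.045, -0.024], [-0.045, 0.999, -0.008], [0.024, -0.006, -1.0]]
contact_force: [0.7, 1.9, 5.8]
opening: 0.0002
```

```bash
python3 fz.py
```

```text
31.375 [6.705e-01 1.000e-04 3.984e-01] az -177.4 F [0.66 1.87 5.82] op 0.0002 tilt [ 0.0244 -0.0065]
F mean [1.58 1.46 5.38] sd [0.29 0.52 0.39] tipz(173) [ 0.6664 -0.0012  0.2255] t 31.625
```

Request:
drive_tool([
  {"x":0,"y":0,"z":0.3,"spin":0,"grip":1},
  {"x":0,"y":0,"z":0.3,"spin":0,"grip":1},
  {"x":0,"y":0,"z":0.3,"spin":0,"grip":1},
  {"x":0,"y":0,"z":0,"spin":0,"grip":1},
  {"x":0,"y":0,"z":-4,"spin":0,"grip":1},
  {"x":0,"y":0,"z":-10,"spin":0,"grip":1},
  {"x":0,"y":0,"z":-17,"spin":0,"grip":1},
  {"x":0,"y":0,"z":-24,"spin":0,"grip":1},
  {"x":0,"y":0,"z":-32,"spin":0,"grip":1},
  {"x":0,"y":0,"z":-50,"spin":0,"grip":1},
  {"x":0,"y":0,"z":-80,"spin":0,"grip":1},
  {"x":20,"y":0,"z":-100,"spin":0,"grip":1},
  {"x":60,"y":-5,"z":-100,"spin":0,"grip":0.5},
  {"x":100,"y":-15,"z":-90,"spin":0,"grip":0},
  {"x":120,"y":-20,"z":-70,"spin":0,"grip":0},
  {"x":120,"y":-22,"z":-30,"spin":0,"grip":0},
  {"x":115,"y":-22,"z":20,"spin":0,"grip":0},
  {"x":112,"y":-22,"z":60,"spin":0,"grip":0},
  {"x":112,"y":-22,"z":80,"spin":0,"grip":0},
  {"x":112,"y":-22,"z":80,"spin":0,"grip":0},
])

```text
t: 34.12
tcp_pos: [0.5575, -0.0277, 0.3205]
orientation: [[-0.999, -0.045, -0.027], [-0.045, 0.999, -0.008], [0.027, -0.007, -1.0]]
contact_force: [-0.3, -0.6, 0.6]
opening: 0.0854
```

```bash
python3 - <<'E'
from st import *
grab("wrist","w17");grab("top","t17")
im,d,T,K=load("w17"); P=cloud(d,T,K)
x,y,yaw=fitblock("w17",.6655,-.0228,-.17)
if yaw<-.5: yaw+=np.pi/2
print("mark",x-.022*np.sin(yaw),y+.022*np.cos(yaw))
m=(P[...,2]>.042)&(P[...,2]<.08);m[:290]=0;m[335:]=0;m[:,:265]=0;m[:,300:]=0
for v in range(300,330):
    k=np.nonzero(m[v])[0]
    if len(k): print(v,k.min(),k.max(),P[v,k].mean(0).round(4))
cv2.imwrite("pics/w17c.png",cv2.convertScaleAbs(cv2.resize(im[235:345,190:310],None,fx=5,fy=5,interpolation=cv2.INTER_CUBIC),alpha=2.5))
knob("top0",(263,163),16); knob("t17",(263,163),16)
E
```

```text
34.125 [ 0.5575 -0.0277  0.3205] az -177.42 F [-0.35 -0.62  0.62] op 0.0854 tilt [ 0.0274 -0.0072]
w17 blk [ 0.6656 -0.0228 -9.9226] size [0.0902 0.0619] z 0.0308 handle lx,ly (np.float64(-0.0687), np.float64(-0.0313), np.float64(-0.0008))
mark 0.6693875840825401 -0.0011172017905429626
313 285 287 [ 0.665  -0.0007  0.049 ]
314 284 288 [ 0.6651 -0.0008  0.0503]
315 284 288 [ 0.6652 -0.0009  0.0517]
316 284 288 [ 0.6652 -0.001   0.053 ]
317 284 289 [ 6.659e-01 -5.000e-04  5.340e-02]
318 284 289 [ 0.6657 -0.0007  0.055 ]
319 284 289 [ 0.6654 -0.0008  0.0567]
320 284 289 [ 0.6655 -0.0009  0.0581]
321 284 289 [ 0.6653 -0.0011  0.0596]
top0 knob n 156 ell (262.4237060546875, 161.745849609375) (13.215675354003906, 13.577408790588379) z 0.2543535117011012 ray@.255 [ 0.6624 -0.0019  0.255 ] [ 0.6624 -0.0019  0.2542]Traceback (most recent call last):
  File "<stdin>", line 12, in <module>
  File "meas.py", line 11, in knob
    cnt=max(cv2.findContours(m.astype(np.uint8),cv2.RETR_EXTERNAL,cv2.CHAIN_APPROX_NONE)[0],key=cv2.contourArea)
ValueError: max() iterable argument is empty
```

View pics/w17c.png

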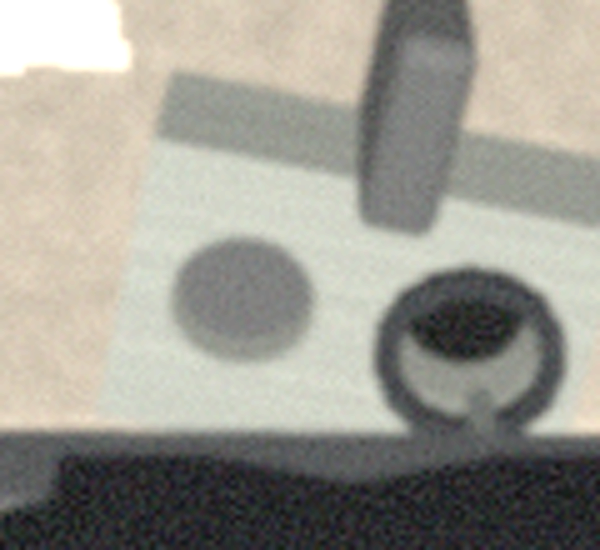

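View pics/t17.png

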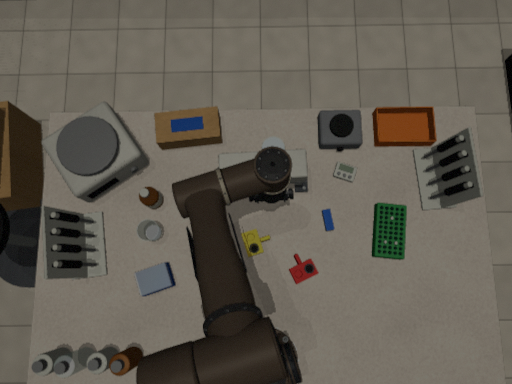

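The mark is about 2 mm from the needle axis, the needle is back up and nothing on the bench has moved. I'll back off clear, then hand in.

Request:
drive_tool([
  {"x":20,"y":0,"z":-10,"spin":0,"grip":0},
  {"x":50,"y":0,"z":-30,"spin":0,"grip":0},
  {"x":60,"y":0,"z":-40,"spin":0,"grip":0},
  {"x":60,"y":0,"z":-40,"spin":0,"grip":0},
  {"x":60,"y":0,"z":-40,"spin":0,"grip":0},
])

```text
t: 34.85
tcp_pos: [0.4998, -0.0298, 0.364]
orientation: [[-0.999, -0.046, -0.022], [-0.046, 0.999, -0.007], [0.023, -0.006, -1.0]]
contact_force: [-1.1, -0.7, 1.1]
opening: 0.0852
```

```bash
python3 - <<'E'
from st import *
print(ctrl.hand_in())
E
```

```text
34.85 [ 0.4998 -0.0298  0.364 ] az -177.39 F [-1.07 -0.74  1.1 ] op 0.0852 tilt [ 0.0227 -0.0065]
the job is handed in; nothing more can be done
None
```

The collared well is centred under the needle, the knob was pressed lightly and released, and the job is handed in at 34.9 s; it gave no verdict.

**Moving the block:** I gripped the block by its handle with an upright gripper and slid it until the crossbeam left no more room. I could not lean the tool back, because the moves allow no tilt. So I let go and pushed the rest of the way with a finger on the handle's end, then on its side.

**First check failed:** Before the sideways push, the well was about 5.4 mm off the needle. The sideways push corrected that and left the block turned about −10° from straight, which the task does not limit.

**Pressing the knob:** I lowered it in small steps. The needle met the sample at about 27 mm of travel, and I held about 2 N on it, which I worked out from the wrist force. The knob was then released.

**Last checks (wrist camera):**
- **Centring:** The well was about 2 mm from the needle's axis by the block's outline. An overlay of the collar, taken before the press, showed about 1 mm; the block had not moved since.
- **Needle:** The tip was back at about 47 mm, so the plunger is up.
- **Block:** It lies flat and still.
- **Bystanders:** The ones in view in the last top picture look unmoved.
- **Knob:** I could not check it from the top camera because the arm was in the way.

**Unplanned contact:** While placing the finger beside the handle, the open gripper caught on something above it, probably the underside of the crossbeam, with up to about 19 N. That is below the 40 N limit. I backed off, and the block had not moved.

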